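# Load an oil bottle under the sprung hold-down arm of a bench shaker

### The arm

A 7-joint arm with a two-finger parallel gripper is mounted at the origin on a cart in front of the work surface, level with it; the furniture and walls round the work are solid. World frame = base frame: x ahead of the robot, y to its left, z up, the work surface at z = 0. Lengths are in mm, angles in rad, forces in N, time in s.
With the tool pointing down it reaches from about 425 to 950 mm from the base axis. Payload 4.7 kg.
Tool frame: the origin (TCP) lies between the finger pads; the fingertips stand 19 mm ahead of it and the grasp point (between the pads) is the TCP; x points along the fingers, y is the direction in which the jaws open and shut, and the axes are right-handed (so a half turn about x gives the same grasp; the last joint's range is limited). The gripper opens to 87 mm and grips with 3 to 60 N. Pads are 19 mm wide; open, the fingers measure 117 mm over their backs; the gripper's body (75 mm by 190 mm) begins 51 mm behind the grasp point.
Start: joints at [1.156, 0.469, -0.049, 1.532, 0.024, 1.141, -0.082], TCP at [254.049, -625.385, 241.573] pointing down, gripper open.
Joint ranges: [-2.59, 2.59], [-0.33, 1.99], [-1.39, 1.29], [0.1, 2.45], [-1.04, 4.18], [0.21, 1.99], [-2.66, 2.66]. Speed limits (rad/s): [2.57, 2.57, 3.14, 3.14, 3.14, 3.14, 3.14].

### API

Orientations are given as [roll, pitch, yaw] about the fixed x, y, z axes, in that order (R = Rz(yaw) Ry(pitch) Rx(roll)).
In Python, from rig import ctrl gives the robot as it stands. The module is installed in compiled form; this text tells all that it offers.
- The arm moves only by the tool carry_out, never from a script. Its argument "steps" is a list of rows, each an object of numbers: "x", "y", "z": the shift along the tool's x, y, z in cm; "ax", "ay", "az": the turn, a rotation vector about the tool's x, y, z in rad; "grip": the opening in per cent of the stroke, from 0 (shut) to 100 (fully open). In form: [{"x": .., "y": .., "z": .., "ax": .., "ay": .., "az": .., "grip": ..}, ...]. A call has exactly 5 rows; each row shifts and turns the commanded pose from where the row before left it, along the tool's axes as they then stand; what a row does not reach is not made up. A row lasts 1/12 s, in which the tool goes at most 41.7 mm and 7.16 degrees, less where a joint would pass 70% of its speed; a pose out of reach is approached as far as the arm can. A call with a gripper value outside its range is refused whole. The fingers move at their own pace and stop on an object; "force" is the grip in N (left out, the last holds). Time passes only in rows, so rows that do not move let the fingers close, or fill a call up. It gives the time, the measured TCP pose, the force and the opening at its end, in the units of the state.
- ctrl.observe(): the state, without advancing time (a new reading comes with each control period).
- ctrl.get_image(name): name is "scene" or "side" or "wrist"; returns a dict with "color" (480x640x3 uint8, red, green, blue), "camera_matrix" (3x3 intrinsics, pixels), "D" ([k1, k2, p1, p2, k3] as OpenCV has them; the pictures are not rectified), "R" (3x3) and "t" (3): a world point X has camera coordinates R X + t. Camera axes: x right, y down, z forward; pixel columns grow to the right and rows downward; lengths in mm; the calibration is good to about 2 mm. A picture is of the moment at which its call begins. There is no depth.
- ctrl.close_job(): hands the job in, once; it reports no verdict.
The state is a dict: "t": time; "joints": joint angles; "dq": joint speeds; "tau": joint torques, N m; "tool_pos": TCP position; "tool_rot": TCP orientation; "contact_force": force on the tool from outside, world axes, zero at the start; "wrist_torque": the same for the moment, N m; "width": finger opening in mm.
Only numpy, scipy, OpenCV 4.12 (cv2) and the standard library are available. Lean on these libraries where they do the work, as an engineer would, in place of code of your own. Each camera call takes 0.05 s, during which the arm holds its last target.

### The job

Load the yellow oil bottle with the black cap into the bench shaker: stand it upright on the platform, pushed gently but fully home into the V-stop, with the sprung hold-down arm bearing on its cap. The arm springs shut by itself, so push it back with the bottle as you slip the bottle beneath it, then let go; leave the other bottles and jars as they are and do not ram the glass into the stop.

Things in the scene. Friction and masses are not known exactly. Their poses are not given: they have to be found in the camera images.
- oil_bottle: The bottle to load: bottle of yellow oil with black screw cap and paper label, loose, upright on the worktop. Body a cylinder 44.5 mm in diameter up to 90 mm height, then the cap, 24 mm in diameter, from 90 to 112 mm (flat top); 0.15 kg give or take 40 %. Origin at the centre of its underside, z along its axis. Held low, it can pivot between the fingers.
- shaker: Fixed white machine, 80 mm high to the top of the black rubber mat on its platform. Origin at worktop level right below the bottle's working place; x points to its back (away from its control panel), z up. Housing x -88 to +148, y -108 to +108 mm; platform x -72 to +132, y -93 to +93 mm, clear in front of the V-stop.
- shaker_home (a point): Centre of the bottle's working place on the mat, 80 mm above the shaker's origin, same axes. The bottle's underside centre lies here when it is fully home, touching both faces of the V-stop. Bottles come in from the panel side, along the shaker's +x.
- v_stop: Low grey V-stop fixed on the platform: two upright faces at 45 degrees either side of the shaker's x axis, open toward the panel, 14 mm high above the mat, reaching 34 mm to either side of the axis and from 3 to 34 mm behind home. Origin at home, on the mat.
- hold_arm (a joint): Angle of the sprung arm, rad: 0 at rest (shut), grows as it is pushed back and up, limit 0.75; about 0.14 on a loaded bottle. Pivot along the shaker's y, 75 mm behind and 35 mm above home; the bent bar rises behind the bottle and reaches forward over it. A push to +x on the nose's front swings it back and up. About 4 N starts it, 5.5 N bears on a loaded cap; it does not stay open.
- nose_bar (a point): Centre of the arm's white nylon nose bar that bears on the cap: round, 28 mm in diameter, 44 mm long across. At rest 12 mm in front of home, 114 mm above the mat, lowest line at 100 mm: lower than the bottle is high; on a loaded bottle above home at 126 mm. A black thumb tab, 24 mm wide, slants up from it toward the panel to 26 mm in front of and 26 mm above it.
- amber_small: Bystander: small brown bottle with white cap, 37 mm in diameter, 75 mm high, loose, upright. Origin at the centre of its underside.
- white_jar: Bystander: white jar with black lid, 62 mm in diameter, 78 mm high, loose, upright. Origin at the centre of its underside.
Things that resemble listed ones, but are neither listed nor needed, are in the scene too. What is shaped like the oil_bottle but green or purple is not meant.

How it is judged (in metres and radians):
At the end, for the whole second after the job is handed in: The oil bottle stands upright (within 0.07 rad) and at rest on the shaker's mat, its axis within 5 mm of shaker_home (fully in the V-stop), and the hold-down arm bears on its cap with more than 1.5 N, at 0.10 to 0.19 rad (horizontal distance between oil_bottle and shaker_home below 0.005 m and z of oil_bottle in the frame of shaker_home between -0.003 and 0.003 m and angle between oil_bottle's own z axis and vertical below 0.07 rad and contact force between hold_arm and oil_bottle above 1.5 N and value of joint hold_arm between 0.1 and 0.19 rad and linear speed of oil_bottle below 0.01 m/s); the robot touches nothing.
It fails at once if the brown bottle is shifted by more than 20 mm or tipped (distance of amber_small from where it was at the start of the episode above 0.02 m or angle between amber_small's own z axis and vertical above 0.35 rad).
It fails at once if the white jar is shifted by more than 20 mm or tipped (distance of white_jar from where it was at the start of the episode above 0.02 m or angle between white_jar's own z axis and vertical above 0.35 rad).
It fails at once if the oil bottle is rammed into the V-stop with more than 40 N (contact force between oil_bottle and v_stop above 40 N).
It also fails if it takes over 51 s, if anything falls off the work surface, if the arm or the gripper's body presses on something with over 40 N, if the wrist force passes 120 N, or if a joint passes its speed limit or range.

## Working session

There is one attempt and no reset: what is moved stays moved. The work goes in short steps, Python scripts to look and compute and a tool call to move; the robot and the scene stay as the last step left them, time stands still between calls to the robot, and variables do not carry over. Pictures are saved under pics/ and viewed, and the job is handed in when it is done.

Besides the shell and the picture viewer there is one more tool, called as name(argument=value, ...), one argument or row to a line, values as JSON. carry_out: Moves the arm, as the interface text tells. Its arguments: {"type":"object","properties":{"steps":{"type":"array"},"force":{"type":"number"}},"required":["steps"]}

```bash
mkdir -p pics; ls; python3 - <<'E'
from rig import ctrl
import cv2
for n in ["scene","side","wrist"]:
    im=ctrl.get_image(n); cv2.imwrite(f"pics/{n}0.png",im["color"][:,:,::-1])
    print(n,im["camera_matrix"].round(1).tolist(),im["D"],(-im["R"].T@im["t"]).round(0))
s=ctrl.observe(); print(s)
E
```

```text
pics
scene [[552.1, 0.0, 317.6], [0.0, 552.1, 239.9], [0.0, 0.0, 1.0]] [-0.04973063  0.          0.          0.          0.        ] [-307.  486.  907.]
side [[569.3, 0.0, 324.0], [0.0, 569.3, 234.5], [0.0, 0.0, 1.0]] [-0.12859361  0.          0.          0.          0.        ] [-164. 1154.  661.]
wrist [[332.1, 0.0, 322.0], [0.0, 332.1, 242.7], [0.0, 0.0, 1.0]] [0.00941007 0.         0.         0.         0.        ] [ 325. -596.  383.]
{'t': 0.15, 'joints': array([ 1.15606164,  0.46927008, -0.04859089,  1.53339239,  0.02409515,
        1.14097755, -0.08227661]), 'dq': array([ 9.43795714e-04, -1.71705191e-03, -2.80420223e-04, -2.91307392e-03,
       -2.86437611e-04,  9.50707824e-04,  6.12909453e-05]), 'tau': array([ 8.60479904e-04, -5.08427668e+01, -8.05853633e-02, -2.36419863e+01,
       -6.13205857e-02,  3.56539723e-02,  1.13385479e-04]), 'tool_pos': array([ 253.88681931, -624.9887851 ,  240.74257826]), 'tool_rot': array([-1.54271904,  1.56933407,  1.98475106]), 'contact_force': array([-0.74853776,  0.56404217,  0.06989484]), 'wrist_torque': array([-0.03558595, -0.02004406, -0.04739809]), 'width': 87.16194682528668}
```

View pics/scene0.png

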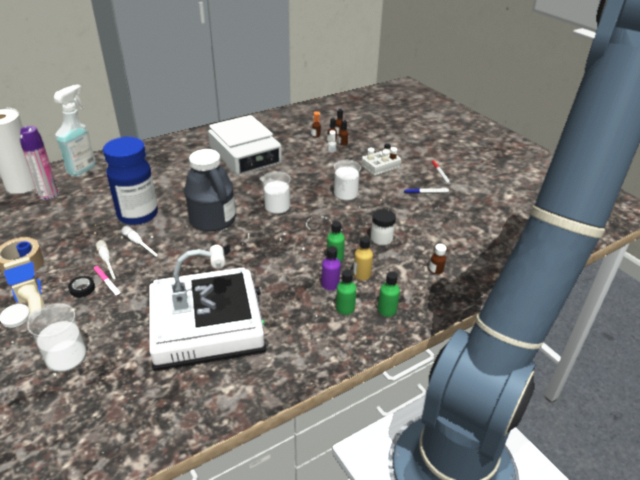

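View pics/side0.png

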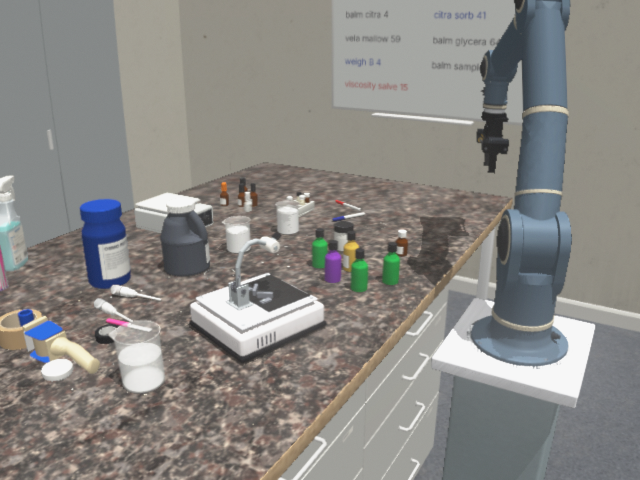

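View pics/wrist0.png

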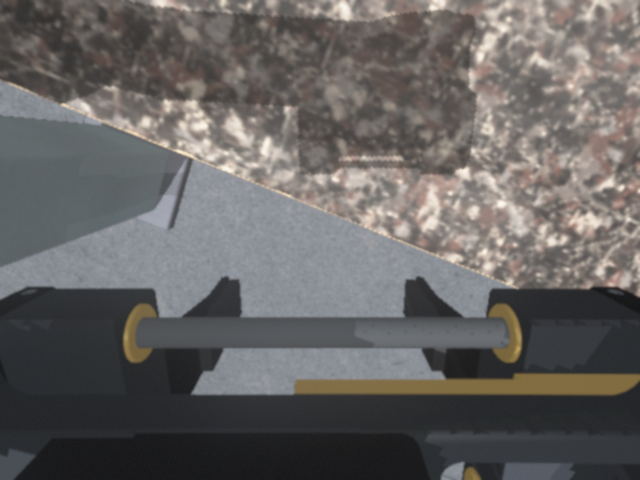

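The scene shows the yellow bottle at (364,260), surrounded by look-alikes: greens at (337,243), (346,295) and (388,297), and purple at (331,270). Also nearby are the white jar at (382,228), the brown bottle at (438,260), and the shaker at (205,310). I'll crop in close.

```bash
python3 - <<'E'
import cv2
a=cv2.imread("pics/scene0.png");b=cv2.imread("pics/side0.png")
cv2.imwrite("pics/c1.png",cv2.resize(a[200:330,300:460],None,fx=5,fy=4.6,interpolation=2)[:600])
cv2.imwrite("pics/c2.png",cv2.resize(b[210:310,295:425],None,fx=6,fy=6,interpolation=2)[:600])
cv2.imwrite("pics/c3.png",cv2.resize(a[235:370,140:275],None,fx=4.4,fy=4.4,interpolation=2)[:600])
cv2.imwrite("pics/c4.png",cv2.resize(b[225:355,180:340],None,fx=4.6,fy=4.6,interpolation=2)[:600])
E
```

```text
(no output)
```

View pics/c1.png

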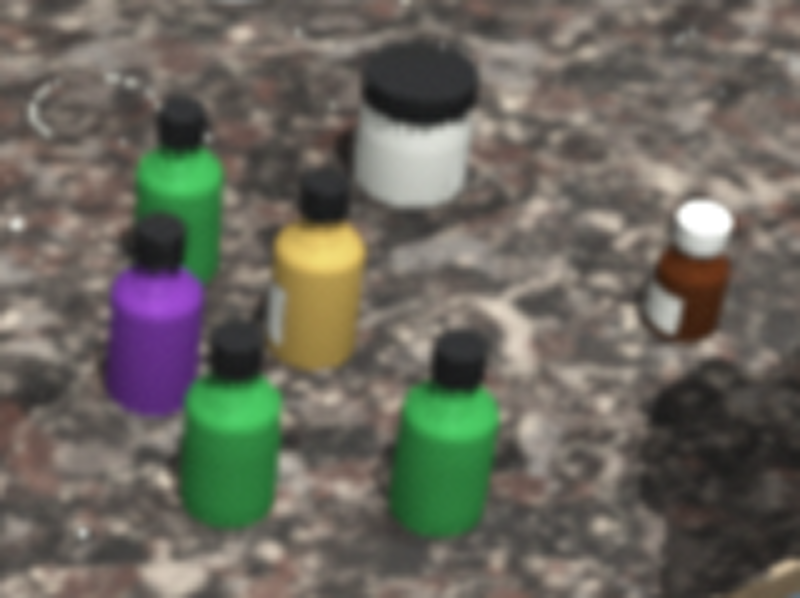

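View pics/c2.png

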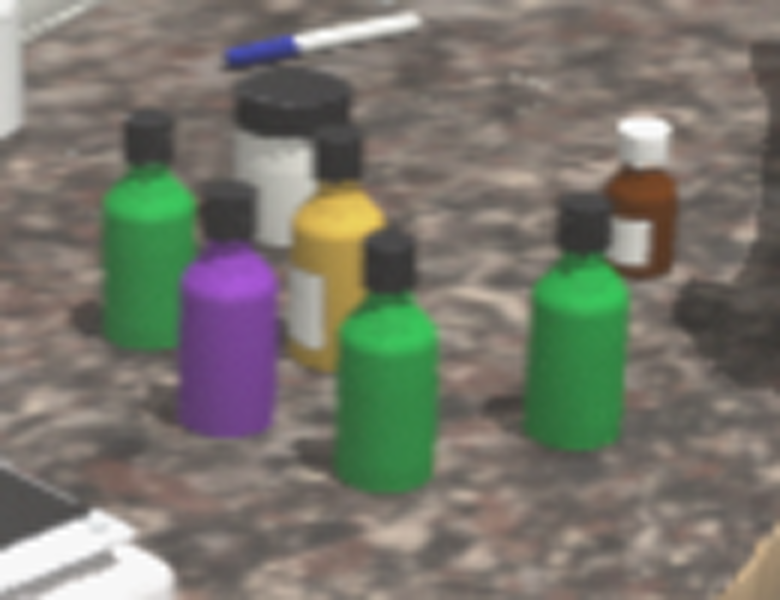

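View pics/c3.png

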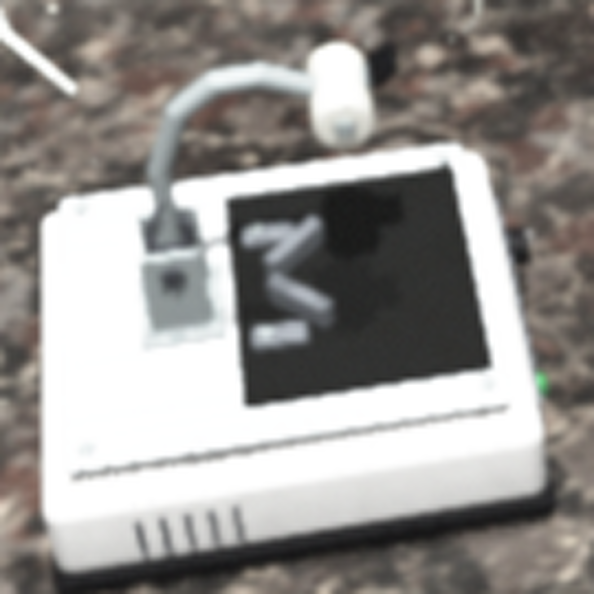

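View pics/c4.png

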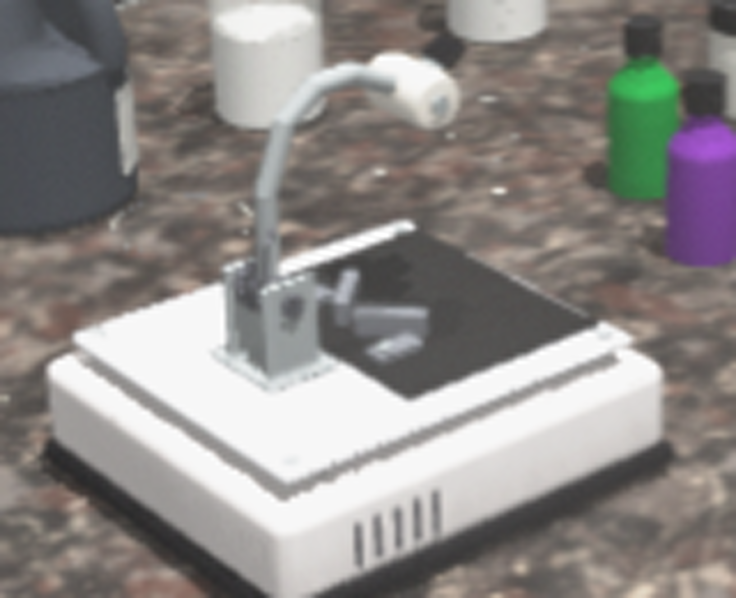

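The crop confirms it: the only yellow bottle with a black cap and paper label is at (364,260). Next I triangulate the bottles and the shaker.

```bash
cat > h.py <<'E'
import numpy as np, cv2
from rig import ctrl
def grab(n,save=None):
    im=ctrl.get_image(n)
    if save: cv2.imwrite(f"pics/{save}.png",im["color"][:,:,::-1])
    return im
def ray(im,p):
    u=cv2.undistortPoints(np.array([[p]],float),im["camera_matrix"],im["D"])[0,0]
    d=im["R"].T@np.r_[u,1]; return -im["R"].T@im["t"].ravel(), d/np.linalg.norm(d)
def onz(im,p,z):
    c,d=ray(im,p); return c+d*(z-c[2])/d[2]
def tri(*ips):
    A=np.zeros((3,3));b=np.zeros(3)
    rs=[ray(i,p) for i,p in ips]
    for c,d in rs:
        P=np.eye(3)-np.outer(d,d);A+=P;b+=P@c
    X=np.linalg.solve(A,b)
    return X,[round(float(np.linalg.norm((np.eye(3)-np.outer(d,d))@(X-c))),1) for c,d in rs]
def proj(im,X):
    r=cv2.Rodrigues(im["R"])[0]
    return cv2.projectPoints(np.array([X],float),r,np.array(im["t"],float),im["camera_matrix"],im["D"])[0][0,0]
E
python3 - <<'E'
from h import *
S=grab("scene");D=grab("side")
c1=lambda u,v:(300+u/5-.4,200+v/4.6-.4)
c2=lambda u,v:(295+u/6-.4,210+v/6-.4)
c3=lambda u,v:(140+u/4.4-.4,235+v/4.4-.4)
c4=lambda u,v:(180+u/4.6-.4,225+v/4.6-.4)
# names: cap-top centre in both
for n,a,b in [("yellow",(326,181),(340,134)),("greenA",(182,110),(150,120)),("purple",(160,228),(230,192)),("greenB",(237,338),(391,242)),("greenC",(461,346),(585,205)),("jar",(420,72),(294,88)),("amber",(705,217),(643,127))]:
    X,e=tri((S,c1(*a)),(D,c2(*b))); print(n,X.round(1),e)
P={}
for n,a,b in [("bf",(65,205),(75,340)),("ff",(455,148),(410,222)),("fn",(510,405),(632,335)),("bn",(68,475),(288,487)),("matff",(447,167),(412,230)),("matfn",(490,367),(602,325)),("matbn",(245,405),(408,398)),
  ("nose",(341,93),(412,90))]:
    X,e=tri((S,c3(*a)),(D,c4(*b))); print(n,X.round(1),e)
# refined colour mask for yellow
for nm,I in (("S",S),("D",D)):
    hsv=cv2.cvtColor(I["color"],cv2.COLOR_RGB2HSV)
    m=cv2.inRange(hsv,(18,110,90),(30,255,255)); n,l,st,ce=cv2.connectedComponentsWithStats(m); k=[i for i in range(1,n) if st[i,4]>60]
    for i in k: print(nm,st[i],ce[i].round(1))
    for z in (0,90): pass
E
```

```text
yellow [ 506.1 -160.4  109.5] [0.5, 0.5]
greenA [ 593.6 -136.4  108.3] [0.7, 0.7]
purple [514.9 -72.4 109. ] [0.1, 0.1]
greenB [427.7 -56.3 108.6] [0.2, 0.2]
greenC [ 373.5 -138.2  107.6] [0.1, 0.1]
jar [ 598.6 -289.7   75.2] [0.5, 0.5]
amber [ 425.4 -333.5   71.1] [0.0, 0.0]
bf [659.9 306.2  72. ] [0.2, 0.2]
ff [590.1 118.7  78.3] [1.3, 1.3]
fn [416.9 175.2  77.6] [1.3, 1.3]
bn [483.9 364.3  70.7] [0.7, 0.7]
matff [580.7 128.5  78.4] [0.2, 0.2]
matfn [437.4 173.7  79.7] [1.8, 1.8]
matbn [477.  280.8  77.8] [0.4, 0.4]
nose [527.4 198.1 193.8] [0.8, 0.8]
S [355 248  18  32 473] [363.4 263. ]
D [344 240  15  32 236] [350.5 252. ]
```

```bash
cat >> h.py <<'E'
from scipy.spatial.transform import Rotation as Ro
def pose():
    s=ctrl.observe(); return s, Ro.from_euler('xyz',s["tool_rot"]).as_matrix(), np.array(s["tool_pos"])
def target(psi,th,flip=1):
    x=np.array([np.cos(th)*np.cos(psi),np.cos(th)*np.sin(psi),-np.sin(th)]); y=flip*np.array([-np.sin(psi),np.cos(psi),0]); return np.c_[x,y,np.cross(x,y)]
E
python3 - <<'E'
from h import *
s,R,p=pose(); print(R.round(2))
W=grab("wrist"); c=-W["R"].T@W["t"].ravel(); print("cam in tool",(R.T@(c-p)).round(0), (W["R"]@R).round(2))
for f in (1,-1):
    v=Ro.from_matrix(R.T@target(1.23,.52,f)).as_rotvec(); print(f,v.round(2),np.linalg.norm(v))
b=np.array([506,-160,58.])
obs={"purple":(515,-72,22.5,112),"gB":(428,-56,22.5,112),"gA":(594,-136,22.5,112),"gC":(373.5,-138,22.5,112),"jar":(598.6,-290,31,78),"amb":(425,-333,18.5,75)}
G=np.stack(np.meshgrid(np.linspace(-200,-51,31),np.linspace(-95,95,39),np.linspace(-37.5,37.5,9),indexing='ij'),-1).reshape(-1,3)
F=np.concatenate([np.stack(np.meshgrid(np.linspace(-51,19,15),sg*np.linspace(36,52,5),[-9.5,0,9.5],indexing='ij'),-1).reshape(-1,3) for sg in(1,-1)])
for th in (.52,.7):
  for psi in np.arange(-.8,2.2,.2):
    T=target(psi,th); o=[]
    for Q in (G,F):
        q=Q@T.T+b
        o.append({n:int(np.min(np.hypot(np.hypot(q[:,0]-x,q[:,1]-y).clip(r)-r,(q[:,2]-h).clip(0)))) for n,(x,y,r,h) in obs.items()})
    print(th,round(psi,1),*[sorted(k.items(),key=lambda a:a[1])[:3] for k in o])
E
```

```text
[[-0.    0.38 -0.93]
 [ 0.   -0.93 -0.38]
 [-1.   -0.   -0.  ]]
cam in tool [-143.   -1.  -77.] [[ 0.    1.   -0.  ]
 [-0.28  0.    0.96]
 [ 0.96 -0.    0.28]]
1 [ 2.04 -0.53 -1.18] 2.416580112241863
-1 [-0.76  0.98 -0.44] 1.3222770762560427
0.52 -0.8 [('purple', 0), ('gB', 0), ('gC', 0)] [('purple', 0), ('gA', 13), ('gC', 42)]
0.52 -0.6 [('purple', 0), ('gB', 0), ('gC', 0)] [('purple', 3), ('gA', 19), ('gC', 50)]
0.52 -0.4 [('purple', 0), ('gB', 0), ('gC', 0)] [('purple', 10), ('gA', 28), ('gB', 42)]
0.52 -0.2 [('purple', 0), ('gB', 0), ('gC', 0)] [('purple', 13), ('gB', 36), ('gA', 37)]
0.52 -0.0 [('gB', 0), ('gC', 0), ('purple', 12)] [('purple', 13), ('gB', 37), ('gA', 45)]
0.52 0.2 [('gB', 0), ('gC', 0), ('purple', 29)] [('purple', 10), ('gB', 43), ('gA', 53)]
0.52 0.4 [('gC', 0), ('gB', 8), ('amb', 21)] [('purple', 10), ('gC', 44), ('gA', 50)]
0.52 0.6 [('gC', 0), ('gB', 18), ('amb', 20)] [('purple', 16), ('gC', 40), ('gA', 42)]
0.52 0.8 [('gC', 0), ('amb', 28), ('jar', 33)] [('purple', 25), ('gA', 34), ('gC', 42)]
0.52 1.0 [('gC', 5), ('jar', 22), ('amb', 32)] [('gA', 24), ('pu
[... 1066 characters left out ...]
gB', 51)]
0.7 0.6 [('gC', 0), ('gB', 15), ('amb', 43)] [('purple', 17), ('gA', 43), ('gC', 43)]
0.7 0.8 [('gC', 0), ('gB', 27), ('jar', 33)] [('purple', 26), ('gA', 35), ('gC', 43)]
0.7 1.0 [('gC', 5), ('jar', 22), ('gB', 44)] [('gA', 25), ('purple', 35), ('gC', 49)]
0.7 1.2 [('jar', 7), ('gC', 13), ('gA', 47)] [('gA', 17), ('purple', 43), ('gB', 53)]
0.7 1.4 [('jar', 3), ('gC', 20), ('gA', 31)] [('gA', 13), ('purple', 51), ('gB', 58)]
0.7 1.6 [('jar', 12), ('gA', 15), ('gC', 33)] [('gA', 14), ('purple', 48), ('gC', 57)]
0.7 1.8 [('gA', 1), ('jar', 22), ('amb', 38)] [('gA', 16), ('purple', 40), ('gC', 55)]
0.7 2.0 [('gA', 0), ('jar', 28), ('amb', 41)] [('gA', 15), ('purple', 33), ('gC', 58)]
```

```bash
cat >> h.py <<'E'
def plan(P,RT,n):
    s,R,p=pose(); v=Ro.from_matrix(R.T@RT).as_rotvec()/n; P=np.array(P,float)
    for i in range(n):
        d=(P-p)/n/10; k=R.T@d
        print("x %.1f y %.1f z %.1f | a %.3f %.3f %.3f"%(*k,*v)); R=R@Ro.from_rotvec(v).as_matrix()
def st():
    s,R,p=pose(); x=R[:,0]
    print("t",round(s["t"],2),"p",p.round(1),"psi %.3f th %.3f roll %.3f"%(np.arctan2(x[1],x[0]),-np.arcsin(x[2]),R[2,1]),"F",np.round(s["contact_force"],1),"M",np.round(s["wrist_torque"],2),"w",round(s["width"],1),"j",np.round(s["joints"],2))
E
python3 - <<'E'
from h import *
plan((475,-225,245),target(1.1,.52,-1),15)
E
```

```text
x -0.0 y -1.9 z -2.4 | a -0.043 0.067 -0.025
x 0.2 y -1.8 z -2.4 | a -0.043 0.067 -0.025
x 0.4 y -1.7 z -2.5 | a -0.043 0.067 -0.025
x 0.6 y -1.6 z -2.5 | a -0.043 0.067 -0.025
x 0.8 y -1.4 z -2.6 | a -0.043 0.067 -0.025
x 1.0 y -1.3 z -2.6 | a -0.043 0.067 -0.025
x 1.2 y -1.2 z -2.5 | a -0.043 0.067 -0.025
x 1.4 y -1.0 z -2.5 | a -0.043 0.067 -0.025
x 1.6 y -0.9 z -2.4 | a -0.043 0.067 -0.025
x 1.8 y -0.7 z -2.4 | a -0.043 0.067 -0.025
x 2.0 y -0.6 z -2.3 | a -0.043 0.067 -0.025
x 2.1 y -0.5 z -2.1 | a -0.043 0.067 -0.025
x 2.3 y -0.3 z -2.0 | a -0.043 0.067 -0.025
x 2.4 y -0.2 z -1.9 | a -0.043 0.067 -0.025
x 2.5 y -0.0 z -1.7 | a -0.043 0.067 -0.025
```

carry_out(
  steps=[
    {"x": 0,"y": -1.9,"z": -2.4,"ax": -0.043,"ay": 0.067,"az": -0.025,"grip": 100},
    {"x": 0.2,"y": -1.8,"z": -2.4,"ax": -0.043,"ay": 0.067,"az": -0.025,"grip": 100},
    {"x": 0.4,"y": -1.7,"z": -2.5,"ax": -0.043,"ay": 0.067,"az": -0.025,"grip": 100},
    {"x": 0.6,"y": -1.6,"z": -2.5,"ax": -0.043,"ay": 0.067,"az": -0.025,"grip": 100},
    {"x": 0.8,"y": -1.4,"z": -2.6,"ax": -0.043,"ay": 0.067,"az": -0.025,"grip": 100},
  ],
  force=50,
)

```text
t: 0.72
tool_pos: [328.2, -491.4, 242.9]
tool_rot: [-2.896, 1.211, 0.85]
contact_force: [0.0, 0.2, -0.4]
width: 86.8
```

carry_out(
  steps=[
    {"x": 1.0,"y": -1.3,"z": -2.6,"ax": -0.043,"ay": 0.067,"az": -0.025,"grip": 100},
    {"x": 1.2,"y": -1.2,"z": -2.5,"ax": -0.043,"ay": 0.067,"az": -0.025,"grip": 100},
    {"x": 1.4,"y": -1.0,"z": -2.5,"ax": -0.043,"ay": 0.067,"az": -0.025,"grip": 100},
    {"x": 1.6,"y": -0.9,"z": -2.4,"ax": -0.043,"ay": 0.067,"az": -0.025,"grip": 100},
    {"x": 1.8,"y": -0.7,"z": -2.4,"ax": -0.043,"ay": 0.067,"az": -0.025,"grip": 100},
  ],
)

```text
t: 1.13
tool_pos: [402.5, -358.9, 244.5]
tool_rot: [-3.011, 0.859, 0.967]
contact_force: [-0.8, 0.2, -1.4]
width: 86.8
```

carry_out(
  steps=[
    {"x": 2.0,"y": -0.6,"z": -2.3,"ax": -0.043,"ay": 0.067,"az": -0.025,"grip": 100},
    {"x": 2.1,"y": -0.5,"z": -2.1,"ax": -0.043,"ay": 0.067,"az": -0.025,"grip": 100},
    {"x": 2.3,"y": -0.3,"z": -2.0,"ax": -0.043,"ay": 0.067,"az": -0.025,"grip": 100},
    {"x": 2.4,"y": -0.2,"z": -1.9,"ax": -0.043,"ay": 0.067,"az": -0.025,"grip": 100},
    {"x": 2.5,"y": 0,"z": -1.7,"ax": -0.043,"ay": 0.067,"az": -0.025,"grip": 100},
  ],
)

```text
t: 1.55
tool_pos: [476.4, -225.2, 245.4]
tool_rot: [3.14, 0.517, 1.099]
contact_force: [-0.2, 0.1, -0.3]
width: 87.4
```

```bash
python3 - <<'E'
from h import *
st(); grab("wrist","w1"); grab("scene","s1")
E
```

```text
t 1.55 p [ 476.4 -225.2  245.4] psi 1.099 th 0.517 roll 0.001 F [-0.2  0.1 -0.3] M [-0.9   0.37 -0.05] w 87.4 j [ 1.27  0.55 -0.59  1.87 -0.77  1.23  0.67]
```

View pics/w1.png

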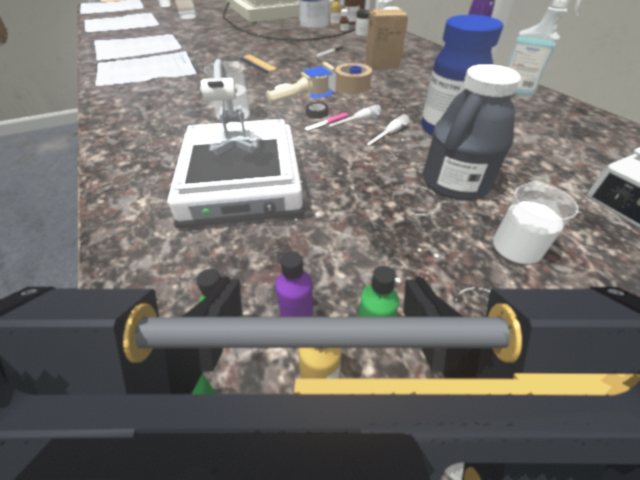

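View pics/s1.png

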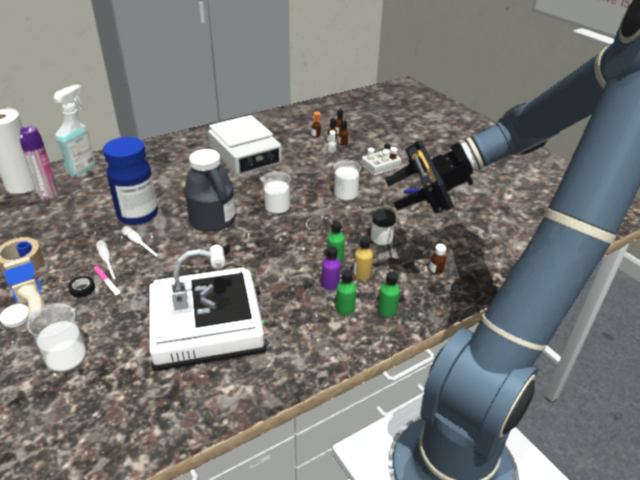

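The wrist view shows the shaker from its panel side (front panel at y≈208, nose at (217,88)), with yellow between the fingers at (320,360). I'll refine the shaker from this view.

```bash
python3 - <<'E'
import cv2
a=cv2.imread("pics/w1.png")
cv2.imwrite("pics/c5.png",cv2.resize(a[55:220,165:310],None,fx=3.6,fy=3.6,interpolation=2)[:600])
cv2.imwrite("pics/c6.png",cv2.resize(a[250:410,180:420],None,fx=3.3,fy=3.3,interpolation=2)[:600])
E
```

```text
(no output)
```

View pics/c5.png

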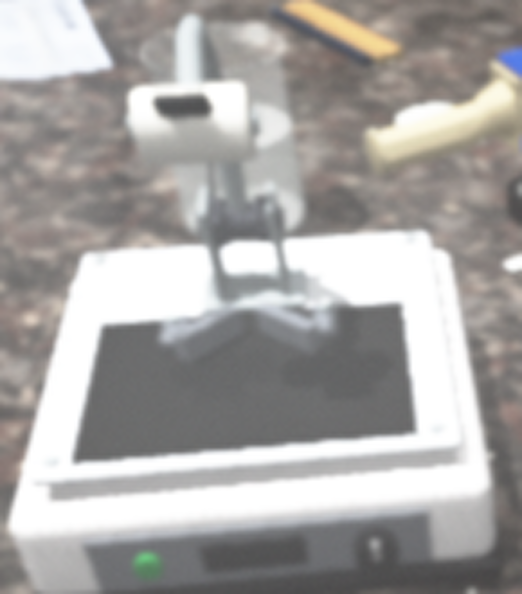

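View pics/c6.png

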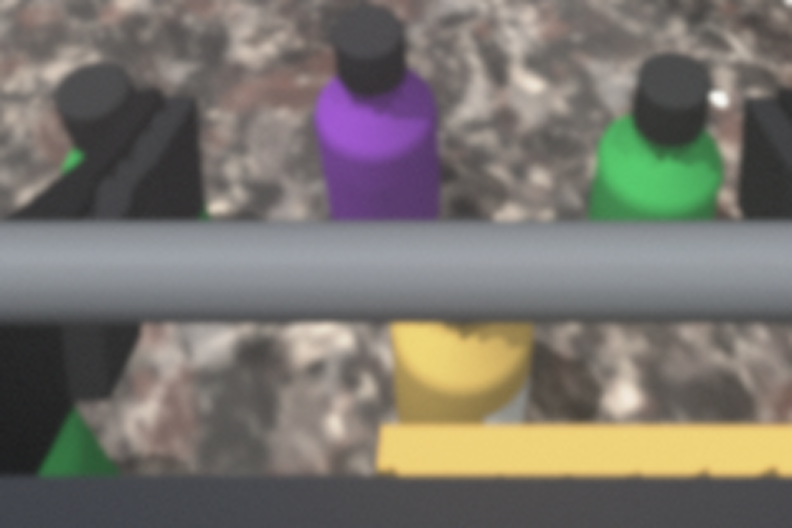

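```bash
python3 - <<'E'
from h import *
S=grab("scene");D=grab("side");W=grab("wrist")
c3=lambda u,v:(140+u/4.4-.4,235+v/4.4-.4)
c4=lambda u,v:(180+u/4.6-.4,225+v/4.6-.4)
c5=lambda u,v:(165+u/3.6-.4,55+v/3.6-.4)
P={}
for n,a,b,c in [("mat_ff",(447,167),(412,230),(414,433)),("mat_fn",(490,367),(602,325),(75,462)),("mat_bn",(245,405),(408,398),(102,325)),("mat_bf",(229,200),None,(405,303)),
  ("nose",(341,93),(412,90),(190,123)),("pl_fn",(510,405),(632,335),(38,482)),("pl_ff",(455,148),(410,222),(462,442))]:
    l=[(S,c3(*a)),(W,c5(*c))]+([(D,c4(*b))] if b else [])
    X,e=tri(*l); P[n]=X; print(n,X.round(1),e,"| z80 S",onz(S,c3(*a),80)[:2].round(1),"W",onz(W,c5(*c),80)[:2].round(1), "D",onz(D,c4(*b),80)[:2].round(1) if b else "")
f=P["mat_ff"];g=P["mat_fn"];h=P["mat_bn"];k=P["mat_bf"]
for u,v,o in((g,h,0),(f,k,0),(f,g,-np.pi/2),(k,h,-np.pi/2)):
    d=v-u; print("axis x yaw",round(np.arctan2(d[1],d[0])+o,3),np.linalg.norm(d[:2]).round(1))
print("mid front",(f+g)[:2]/2,"mid back",(h+k)[:2]/2)
E
```

```text
mat_ff [580.5 127.8  77.1] [1.0, 2.3, 1.4] | z80 S [578.6 129.3] W [576.9 121. ] D [579.  131.1]
mat_fn [439.9 171.5  77.2] [2.0, 0.8, 2.3] | z80 S [439.5 173.5] W [440.6 166.6] D [434.5 176. ]
mat_bn [476.2 281.   78. ] [0.9, 1.0, 0.3] | z80 S [475.5 281.3] W [475.  275.9] D [474.  284.4]
mat_bf [616.8 234.   76.5] [0.5, 0.5] | z80 S [612.1 235.1] W [615.3 228.6] D 
nose [525.7 199.  194.4] [1.4, 1.1, 0.7] | z80 S [661.8 152. ] W [577.9 502.6] D [694.1 -33.1]
pl_fn [422.  171.1  72.8] [2.8, 1.8, 2.8] | z80 S [413.  176.3] W [424.1 159.2] D [416.4 177.9]
pl_ff [595.3 114.5  74. ] [2.4, 1.2, 2.5] | z80 S [590.1 119.2] W [592.9 105.3] D [585.8 123.3]
axis x yaw 1.251 115.3
axis x yaw 1.242 112.3
axis x yaw 1.269 147.2
axis x yaw 1.248 148.2
mid front [510.20307855 149.65727998] mid back [546.4663948  257.51569979]
```

```bash
python3 - <<'E'
from h import *
S=grab("scene");D=grab("side");W=grab("wrist")
# yellow body edges lateral check from colour masks
for n,I,v in (("S",S,None),("D",D,None),("W",W,(350,376))):
    m=cv2.inRange(cv2.cvtColor(I["color"],cv2.COLOR_RGB2HSV),(17,90,80),(30,255,255)); k,l,st_,ce=cv2.connectedComponentsWithStats(m)
    print(n,[(st_[i].tolist()) for i in range(1,k) if st_[i,4]>60])
    print(n,"proj base/shoulder/top",proj(I,(506,-160.4,0)).round(1),proj(I,(506,-160.4,88)).round(1),proj(I,(506,-160.4,112)).round(1))
plan((506,-160,160),target(1.1,.52,-1),5)
s,R,p=pose(); print((R.T@np.array([0,0,-10])).round(2))
E
```

```text
S [[415, 149, 24, 32, 171], [31, 248, 11, 20, 89], [354, 248, 20, 33, 505]]
S proj base/shoulder/top [362. 274.] [364.3 246.3] [365.  238.3]
D [[343, 240, 17, 32, 266], [0, 329, 25, 20, 324]]
D proj base/shoulder/top [350.6 268. ] [351.1 239. ] [351.2 230.9]
W [[330, 0, 9, 10, 74], [244, 54, 30, 15, 136], [122, 303, 34, 60, 956], [488, 303, 35, 60, 1023], [294, 347, 346, 49, 7434], [464, 468, 17, 12, 149]]
W proj base/shoulder/top [319.2 373. ] [318.6 335.5] [318.4 322.6]
x 2.1 y -0.1 z 0.7 | a -0.000 0.000 -0.001
x 2.1 y -0.1 z 0.7 | a -0.000 0.000 -0.001
x 2.1 y -0.1 z 0.7 | a -0.000 0.000 -0.001
x 2.1 y -0.1 z 0.7 | a -0.000 0.000 -0.001
x 2.1 y -0.1 z 0.8 | a -0.000 0.000 -0.001
[ 4.98 -0.    8.67]
```

carry_out(
  steps=[
    {"x": 2.1,"y": -0.1,"z": 0.7,"grip": 100},
    {"x": 2.1,"y": -0.1,"z": 0.7,"grip": 100},
    {"x": 2.1,"y": -0.1,"z": 0.7,"grip": 100},
    {"x": 2.1,"y": -0.1,"z": 0.7,"grip": 100},
    {"x": 2.1,"y": -0.1,"z": 0.7,"grip": 100},
  ],
)

```text
validation failed for argument at $.st...
```

```bash
python3 - <<'E'
from h import *
st(); grab("wrist","w2"); plan((506,-160,60),target(1.1,.52,-1),10)
E
```

```text
t 1.95 p [ 475.9 -227.3  245.4] psi 1.097 th 0.521 roll 0.000 F [0.3 0.6 0. ] M [-0.83  0.37  0.05] w 87.2 j [ 1.27  0.55 -0.59  1.87 -0.76  1.23  0.66]
x 1.6 y -0.0 z 1.2 | a -0.000 0.000 -0.000
x 1.6 y -0.0 z 1.2 | a -0.000 0.000 -0.000
x 1.6 y -0.0 z 1.2 | a -0.000 0.000 -0.000
x 1.6 y -0.0 z 1.2 | a -0.000 0.000 -0.000
x 1.6 y -0.0 z 1.2 | a -0.000 0.000 -0.000
x 1.6 y -0.0 z 1.2 | a -0.000 0.000 -0.000
x 1.6 y -0.0 z 1.2 | a -0.000 0.000 -0.000
x 1.6 y -0.0 z 1.2 | a -0.000 0.000 -0.000
x 1.6 y -0.0 z 1.2 | a -0.000 0.000 -0.000
x 1.6 y -0.0 z 1.2 | a -0.000 0.000 -0.000
```

View pics/w2.png

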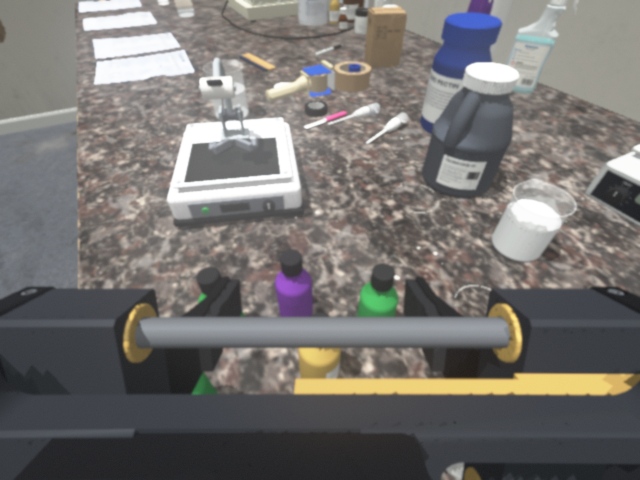

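All keys must be given in each row, so that move was refused and the view is unchanged.

carry_out(
  steps=[
    {"x": 2.1,"y": 0,"z": 0.7,"ax": 0,"ay": 0,"az": 0,"grip": 100},
    {"x": 2.1,"y": 0,"z": 0.7,"ax": 0,"ay": 0,"az": 0,"grip": 100},
    {"x": 2.1,"y": 0,"z": 0.7,"ax": 0,"ay": 0,"az": 0,"grip": 100},
    {"x": 2.1,"y": 0,"z": 0.7,"ax": 0,"ay": 0,"az": 0,"grip": 100},
    {"x": 2.1,"y": 0,"z": 0.7,"ax": 0,"ay": 0,"az": 0,"grip": 100},
  ],
)

```text
t: 2.42
tool_pos: [509.8, -160.5, 162.2]
tool_rot: [3.141, 0.521, 1.097]
contact_force: [-0.1, -0.3, 0.4]
width: 87.0
```

```bash
python3 - <<'E'
from h import *
st(); grab("wrist","w3"); plan((506,-160.4,60),target(1.1,.52,-1),10)
E
```

```text
t 2.42 p [ 509.8 -160.5  162.2] psi 1.097 th 0.521 roll 0.001 F [-0.1 -0.3  0.4] M [-0.92  0.39 -0.01] w 87.0 j [ 1.17  0.66 -0.62  1.97 -0.83  1.    0.76]
x 0.5 y -0.0 z 0.9 | a -0.000 -0.000 0.000
x 0.5 y -0.0 z 0.9 | a -0.000 -0.000 0.000
x 0.5 y -0.0 z 0.9 | a -0.000 -0.000 0.000
x 0.5 y -0.0 z 0.9 | a -0.000 -0.000 0.000
x 0.5 y -0.0 z 0.9 | a -0.000 -0.000 0.000
x 0.5 y -0.0 z 0.9 | a -0.000 -0.000 0.000
x 0.5 y -0.0 z 0.9 | a -0.000 -0.000 0.000
x 0.5 y -0.0 z 0.9 | a -0.000 -0.000 0.000
x 0.5 y -0.0 z 0.9 | a -0.000 -0.000 0.000
x 0.5 y -0.0 z 0.9 | a -0.000 -0.000 0.000
```

View pics/w3.png

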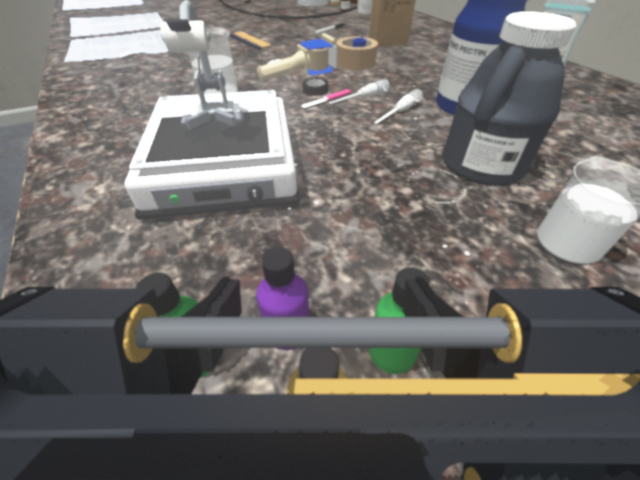

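The cap is at (320,360), centred between the fingers, so I descend.

carry_out(
  steps=[
    {"x": 0.5,"y": -0.06,"z": 0.9,"ax": 0,"ay": 0,"az": 0,"grip": 100},
    {"x": 0.5,"y": -0.06,"z": 0.9,"ax": 0,"ay": 0,"az": 0,"grip": 100},
    {"x": 0.5,"y": -0.06,"z": 0.9,"ax": 0,"ay": 0,"az": 0,"grip": 100},
    {"x": 0.5,"y": -0.06,"z": 0.9,"ax": 0,"ay": 0,"az": 0,"grip": 100},
    {"x": 0.5,"y": -0.06,"z": 0.9,"ax": 0,"ay": 0,"az": 0,"grip": 100},
  ],
)

```text
t: 2.88
tool_pos: [506.4, -160.5, 110.3]
tool_rot: [-3.142, 0.52, 1.097]
contact_force: [-0.1, 0.3, 0.2]
width: 87.0
```

carry_out(
  steps=[
    {"x": 0.5,"y": 0,"z": 0.9,"ax": 0,"ay": 0,"az": 0,"grip": 100},
    {"x": 0.5,"y": 0,"z": 0.9,"ax": 0,"ay": 0,"az": 0,"grip": 100},
    {"x": 0.5,"y": 0,"z": 0.9,"ax": 0,"ay": 0,"az": 0,"grip": 100},
    {"x": 0.5,"y": 0,"z": 0.9,"ax": 0,"ay": 0,"az": 0,"grip": 100},
    {"x": 0.4,"y": 0,"z": 0.7,"ax": 0,"ay": 0,"az": 0,"grip": 100},
  ],
)

```text
t: 3.3
tool_pos: [506.2, -159.7, 60.7]
tool_rot: [-3.14, 0.519, 1.1]
contact_force: [0.4, -0.4, 0.1]
width: 86.7
```

```bash
python3 - <<'E'
from h import *
st(); grab("wrist","w4"); I=grab("scene","s4"); cv2.imwrite("pics/s4c.png",cv2.resize(I["color"][150:350,280:500,::-1],None,fx=3,fy=3))
s,R,p=pose(); print((R.T@(np.array([506,-160.4,60])-p)).round(1))
E
```

```text
t 3.3 p [ 506.2 -159.7   60.7] psi 1.100 th 0.519 roll -0.001 F [ 0.4 -0.4  0.1] M [-0.94  0.41 -0.  ] w 86.7 j [ 1.15  0.85 -0.59  1.99 -0.82  0.86  0.89]
[-0.4  0.6  0.9]
```

View pics/s4c.png

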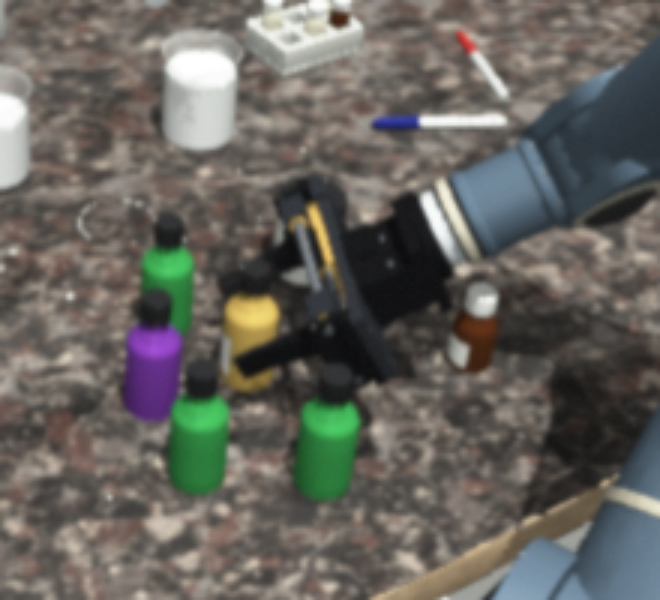

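View pics/w4.png

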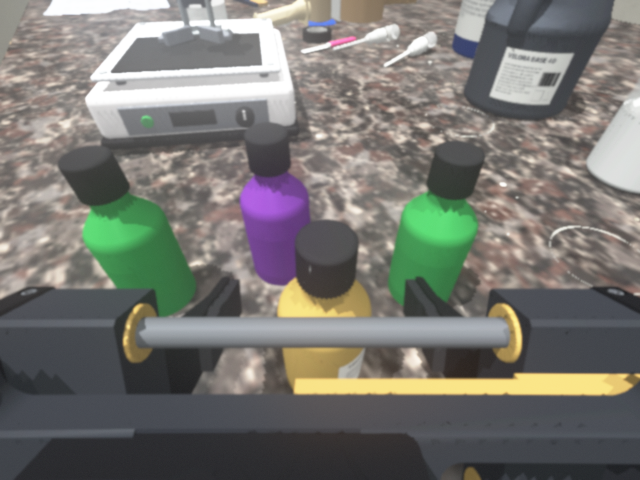

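The yellow bottle is between the fingers (cap at (327,255)), and nothing else was touched. I close the gripper.

carry_out(
  steps=[
    {"x": 0,"y": 0,"z": 0,"ax": 0,"ay": 0,"az": 0,"grip": 60},
    {"x": 0,"y": 0,"z": 0,"ax": 0,"ay": 0,"az": 0,"grip": 40},
    {"x": 0,"y": 0,"z": 0,"ax": 0,"ay": 0,"az": 0,"grip": 20},
    {"x": 0,"y": 0,"z": 0,"ax": 0,"ay": 0,"az": 0,"grip": 20},
    {"x": 0,"y": 0,"z": 0,"ax": 0,"ay": 0,"az": 0,"grip": 20},
  ],
  force=45,
)

```text
t: 3.82
tool_pos: [506.5, -159.8, 62.4]
tool_rot: [3.141, 0.519, 1.099]
contact_force: [-0.1, 0.7, 0.4]
width: 61.5
```

carry_out(
  steps=[
    {"x": 0,"y": 0,"z": 0,"ax": 0,"ay": 0,"az": 0,"grip": 10},
    {"x": 0,"y": 0,"z": 0,"ax": 0,"ay": 0,"az": 0,"grip": 10},
    {"x": 0,"y": 0,"z": 0,"ax": 0,"ay": 0,"az": 0,"grip": 10},
    {"x": -0.5,"y": 0,"z": -0.9,"ax": 0,"ay": 0,"az": 0,"grip": 10},
    {"x": -0.5,"y": 0,"z": -0.9,"ax": 0,"ay": 0,"az": 0,"grip": 10},
  ],
)

```text
t: 4.23
tool_pos: [506.1, -159.4, 82.9]
tool_rot: [-3.14, 0.519, 1.1]
contact_force: [0.8, -0.2, -1.2]
width: 42.4
```

```bash
python3 - <<'E'
from h import *
st(); grab("wrist","w5"); I=grab("side","d5"); cv2.imwrite("pics/d5c.png",cv2.resize(I["color"][150:330,240:460,::-1],None,fx=3,fy=3))
E
```

```text
t 4.23 p [ 506.1 -159.4   82.9] psi 1.100 th 0.519 roll -0.002 F [ 0.8 -0.2 -1.2] M [-1.1   0.47 -0.03] w 42.4 j [ 1.16  0.81 -0.6   1.99 -0.82  0.89  0.86]
```

View pics/d5c.png

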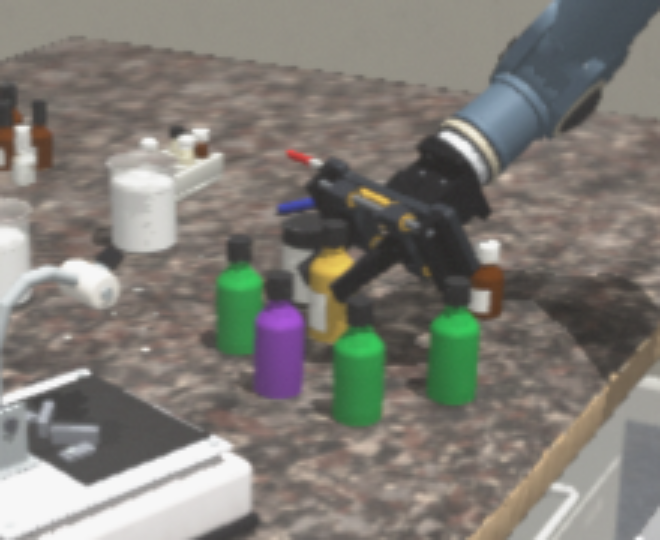

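The bottle is held between the pads and lifted clear (side view, (330,290) in the crop). Next I lift higher.

carry_out(
  steps=[
    {"x": -1.0,"y": 0,"z": -1.7,"ax": 0,"ay": 0,"az": 0,"grip": 10},
    {"x": -1.4,"y": 0,"z": -2.4,"ax": 0,"ay": 0,"az": 0,"grip": 10},
    {"x": -1.6,"y": 0,"z": -2.7,"ax": 0,"ay": 0,"az": 0,"grip": 10},
    {"x": -1.6,"y": 0,"z": -2.7,"ax": 0,"ay": 0,"az": 0,"grip": 10},
    {"x": -1.2,"y": 0,"z": -2.1,"ax": 0,"ay": 0,"az": 0,"grip": 10},
  ],
)

```text
t: 4.75
tool_pos: [505.9, -160.6, 219.4]
tool_rot: [3.14, 0.52, 1.099]
contact_force: [0.1, 0.3, -1.0]
width: 42.2
```

```bash
python3 - <<'E'
from h import *
st(); plan((496,105,220),target(1.25,.52,-1),10)
E
```

```text
t 4.75 p [ 505.9 -160.6  219.4] psi 1.099 th 0.520 roll 0.001 F [ 0.1  0.3 -1. ] M [-1.13  0.47 -0.09] w 42.2 j [ 1.19  0.57 -0.64  1.95 -0.83  1.08  0.68]
x 2.0 y -1.3 z -1.2 | a -0.007 -0.000 -0.013
x 2.0 y -1.3 z -1.2 | a -0.007 -0.000 -0.013
x 2.0 y -1.2 z -1.2 | a -0.007 -0.000 -0.013
x 2.1 y -1.2 z -1.2 | a -0.007 -0.000 -0.013
x 2.1 y -1.2 z -1.2 | a -0.007 -0.000 -0.013
x 2.1 y -1.1 z -1.2 | a -0.007 -0.000 -0.013
x 2.1 y -1.1 z -1.2 | a -0.007 -0.000 -0.013
x 2.1 y -1.0 z -1.2 | a -0.007 -0.000 -0.013
x 2.1 y -1.0 z -1.2 | a -0.007 -0.000 -0.013
x 2.1 y -1.0 z -1.2 | a -0.007 -0.000 -0.013
```

carry_out(
  steps=[
    {"x": 2.0,"y": -1.3,"z": -1.2,"ax": -0.007,"ay": 0,"az": -0.013,"grip": 10},
    {"x": 2.0,"y": -1.3,"z": -1.2,"ax": -0.007,"ay": 0,"az": -0.013,"grip": 10},
    {"x": 2.0,"y": -1.2,"z": -1.2,"ax": -0.007,"ay": 0,"az": -0.013,"grip": 10},
    {"x": 2.1,"y": -1.2,"z": -1.2,"ax": -0.007,"ay": 0,"az": -0.013,"grip": 10},
    {"x": 2.1,"y": -1.2,"z": -1.2,"ax": -0.007,"ay": 0,"az": -0.013,"grip": 10},
  ],
)

```text
t: 5.17
tool_pos: [500.0, -26.1, 218.8]
tool_rot: [-3.14, 0.52, 1.175]
contact_force: [0.4, -0.4, -1.6]
width: 42.2
```

carry_out(
  steps=[
    {"x": 2.1,"y": -1.1,"z": -1.2,"ax": -0.007,"ay": 0,"az": -0.013,"grip": 10},
    {"x": 2.1,"y": -1.1,"z": -1.2,"ax": -0.007,"ay": 0,"az": -0.013,"grip": 10},
    {"x": 2.1,"y": -1.0,"z": -1.2,"ax": -0.007,"ay": 0,"az": -0.013,"grip": 10},
    {"x": 2.1,"y": -1.0,"z": -1.2,"ax": -0.007,"ay": 0,"az": -0.013,"grip": 10},
    {"x": 2.1,"y": -1.0,"z": -1.2,"ax": -0.007,"ay": 0,"az": -0.013,"grip": 10},
  ],
)

```text
t: 5.58
tool_pos: [495.0, 105.5, 218.9]
tool_rot: [-3.138, 0.52, 1.249]
contact_force: [1.2, -1.1, -1.6]
width: 42.2
```

```bash
python3 - <<'E'
from h import *
st(); W=grab("wrist","w6"); I=grab("side","d6"); S=grab("scene","s6")
cv2.imwrite("pics/d6c.png",cv2.resize(I["color"][150:360,160:440,::-1],None,fx=2.8,fy=2.8))
cv2.imwrite("pics/s6c.png",cv2.resize(S["color"][190:380,130:400,::-1],None,fx=2.9,fy=2.9))
E
```

```text
t 5.58 p [495.  105.5 218.9] psi 1.249 th 0.520 roll -0.003 F [ 1.2 -1.1 -1.6] M [-1.14  0.31 -0.01] w 42.2 j [ 1.04  0.55 -1.01  2.2  -1.02  0.69  0.66]
```

View pics/d6c.png

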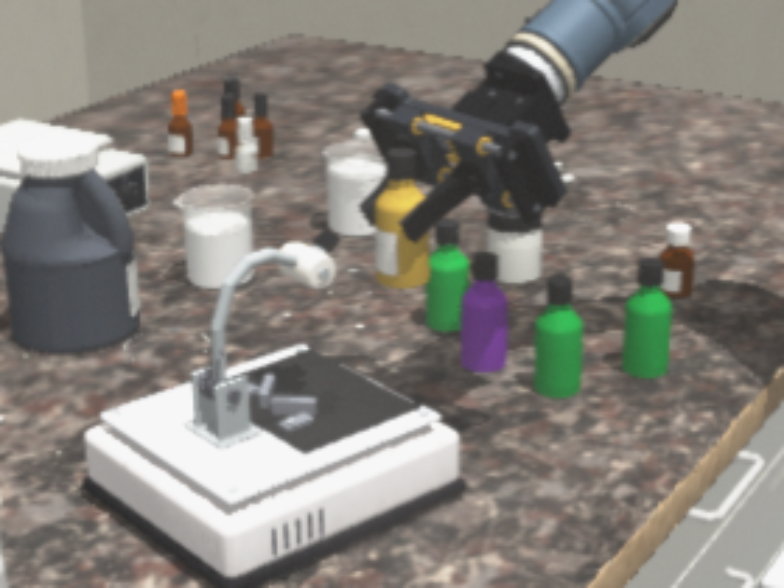

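View pics/s6c.png

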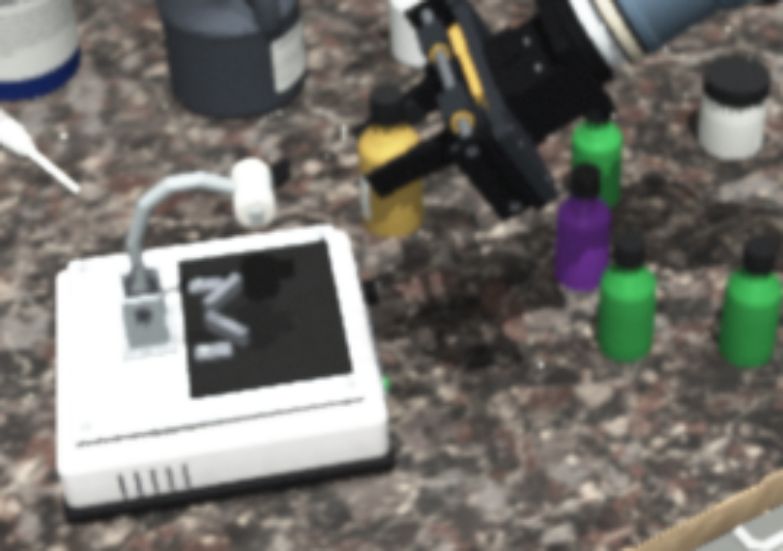

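View pics/w6.png

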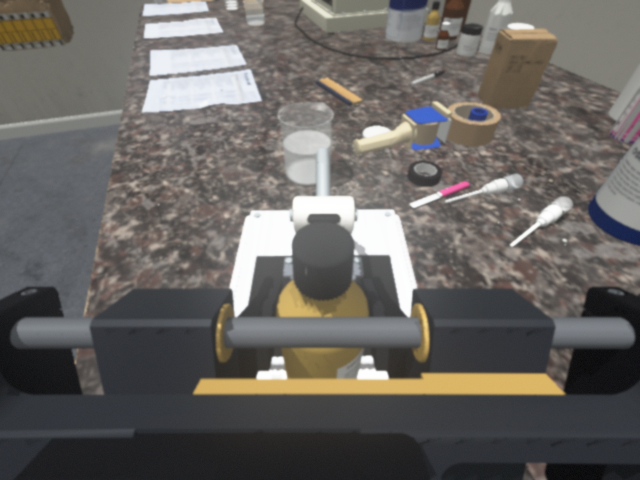

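Bottle, nose and arm line up in the wrist view (cap (323,260), nose (323,213)). The bottle stands in front of the shaker. Next I lower in front of the nose.

carry_out(
  steps=[
    {"x": 0.7,"y": 0,"z": 1.2,"ax": 0,"ay": 0,"az": 0,"grip": 10},
    {"x": 0.7,"y": 0,"z": 1.3,"ax": 0,"ay": 0,"az": 0,"grip": 10},
    {"x": 0.7,"y": 0,"z": 1.3,"ax": 0,"ay": 0,"az": 0,"grip": 10},
    {"x": 0.7,"y": 0,"z": 1.2,"ax": 0,"ay": 0,"az": 0,"grip": 10},
    {"x": 0.7,"y": 0,"z": 1.2,"ax": 0,"ay": 0,"az": 0,"grip": 10},
  ],
)

```text
t: 6.15
tool_pos: [495.7, 102.3, 146.4]
tool_rot: [-3.137, 0.521, 1.246]
contact_force: [-0.0, -1.1, -0.9]
width: 42.3
```

```bash
python3 - <<'E'
from h import *
st(); W=grab("wrist","w7"); I=grab("side","d7"); S=grab("scene")
X=np.array([.315,.949,0]);H=np.array([530,210.5,80])
s,R,p=pose(); print("along",(p-H)@X,"lat",(p-H)@[-.949,.315,0], "bot z",p[2]-61.5)
T=H-X*45; T[2]=146; plan(T,target(1.25,.52,-1),5)
cv2.imwrite("pics/d7c.png",cv2.resize(I["color"][200:350,180:380,::-1],None,fx=4,fy=4))
E
```

```text
t 6.15 p [495.7 102.3 146.4] psi 1.246 th 0.521 roll -0.004 F [-0.  -1.1 -0.9] M [-1.12  0.35  0.  ] w 42.3 j [ 1.01  0.73 -0.99  2.23 -1.02  0.53  0.8 ]
along -113.04938892704453 lat -0.8561557566986724 bot z 85.5333104794951
x 1.2 y -0.0 z -0.7 | a -0.002 -0.000 -0.000
x 1.2 y -0.0 z -0.7 | a -0.002 -0.000 -0.000
x 1.2 y -0.0 z -0.7 | a -0.002 -0.000 -0.000
x 1.2 y -0.0 z -0.7 | a -0.002 -0.000 -0.000
x 1.2 y -0.0 z -0.7 | a -0.002 -0.000 -0.000
```

View pics/d7c.png

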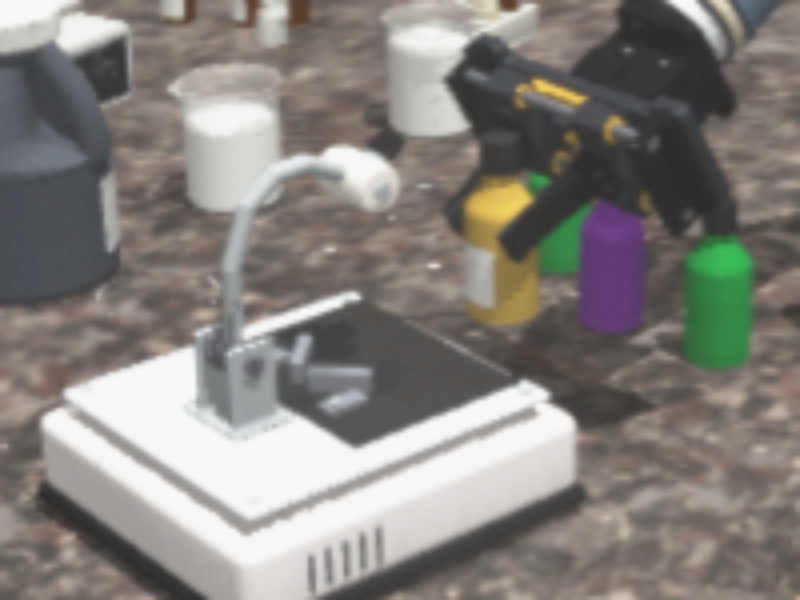

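View pics/w7.png

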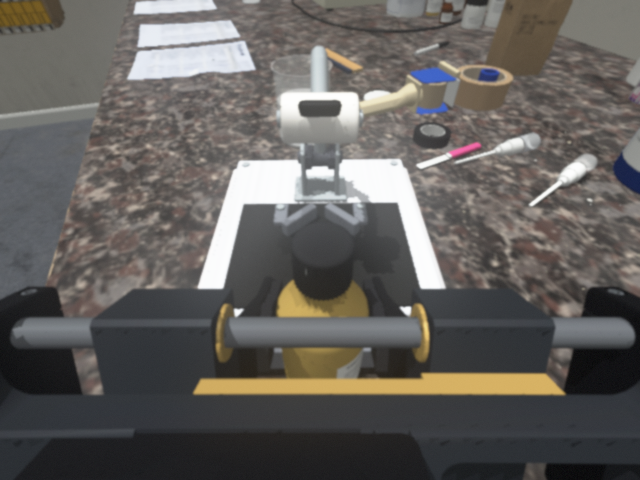

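V-stop (320,215) and cap (323,255) are in line, and the bottle is upright. I advance to about 60 mm short of home.

carry_out(
  steps=[
    {"x": 0.9,"y": 0,"z": -0.52,"ax": 0,"ay": 0,"az": 0,"grip": 10},
    {"x": 0.9,"y": 0,"z": -0.52,"ax": 0,"ay": 0,"az": 0,"grip": 10},
    {"x": 0.9,"y": 0,"z": -0.52,"ax": 0,"ay": 0,"az": 0,"grip": 10},
    {"x": 0.9,"y": 0,"z": -0.52,"ax": 0,"ay": 0,"az": 0,"grip": 10},
    {"x": 0.9,"y": 0,"z": -0.52,"ax": 0,"ay": 0,"az": 0,"grip": 10},
  ],
)

```text
t: 6.72
tool_pos: [512.5, 152.9, 148.8]
tool_rot: [-3.139, 0.519, 1.247]
contact_force: [-0.0, -0.7, -0.9]
width: 42.6
```

```bash
cat >> h.py <<'E'
def rel():
    X=np.array([.315,.949,0]);H=np.array([530,210.5,80]); s,R,p=pose()
    print("along %.1f lat %.1f botz %.1f"%((p-H)@X,(p-H)@[-.949,.315,0],p[2]-61.5))
def pics(k):
    W=grab("wrist","w%d"%k); I=grab("side"); S=grab("scene")
    a=cv2.resize(I["color"][200:350,180:380,::-1],(400,300),interpolation=2); b=cv2.resize(S["color"][220:370,140:340,::-1],(400,300),interpolation=2)
    w=cv2.resize(W["color"][0:400,120:520,::-1],(300,300)); cv2.imwrite("pics/m%d.png"%k,np.vstack([np.hstack([a,b]),np.hstack([w,np.zeros((300,500,3),np.uint8)])]))
E
python3 - <<'E'
from h import *
st();rel();pics(8)
E
```

```text
t 6.72 p [512.5 152.9 148.8] psi 1.247 th 0.519 roll -0.002 F [-0.  -0.7 -0.9] M [-1.16  0.31  0.03] w 42.6 j [ 0.95  0.8  -1.1   2.22 -1.02  0.38  0.74]
along -60.1 lat -1.5 botz 87.3
```

View pics/m8.png

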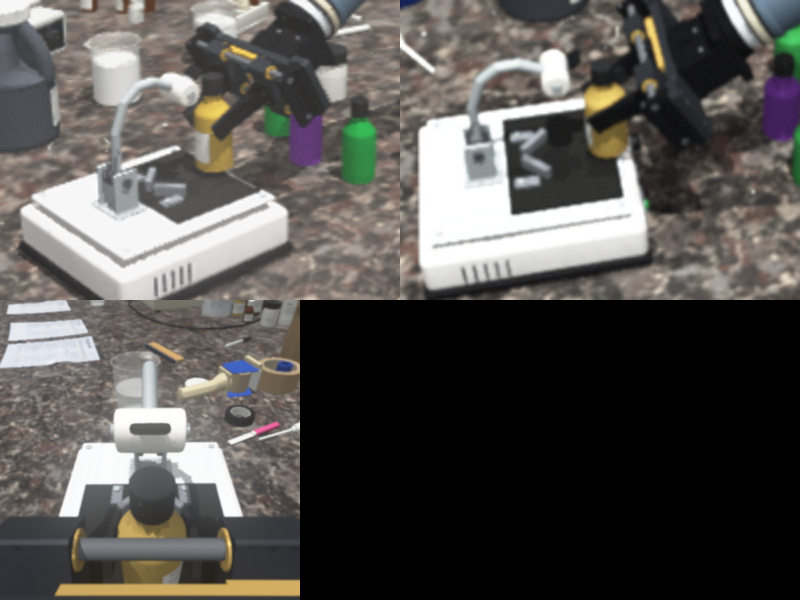

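The joints are getting near their ranges (j5 -1.02, j6 0.38), so before going further I test a small yaw about the bottle axis.

carry_out(
  steps=[
    {"x": 0,"y": 0,"z": 0,"ax": 0.02,"ay": 0,"az": 0.035,"grip": 10},
    {"x": 0,"y": 0,"z": 0,"ax": 0.02,"ay": 0,"az": 0.035,"grip": 10},
    {"x": 0,"y": 0,"z": 0,"ax": 0.02,"ay": 0,"az": 0.035,"grip": 10},
    {"x": 0,"y": 0,"z": 0,"ax": 0.02,"ay": 0,"az": 0.035,"grip": 10},
    {"x": 0,"y": 0,"z": 0,"ax": 0.02,"ay": 0,"az": 0.035,"grip": 10},
  ],
)

```text
t: 7.28
tool_pos: [521.5, 128.0, 164.0]
tool_rot: [-3.111, 0.533, 1.096]
contact_force: [0.5, -0.2, -0.9]
width: 42.1
```

```bash
python3 - <<'E'
from h import *
st();rel()
E
```

```text
t 7.28 p [521.5 128.  164. ] psi 1.096 th 0.533 roll -0.026 F [ 0.5 -0.2 -0.9] M [-1.05  0.45 -0.04] w 42.1 j [ 1.08  0.83 -1.24  2.26 -1.04  0.21  0.65]
along -81.0 lat -17.9 botz 102.5
```

The yaw drove j6 to its limit and the tool drifted up and away from the shaker, so that was the wrong way. I fit a quick kinematic model to the logged joint/pose pairs and plan with it.

```bash
cat > fk.py <<'E'
import numpy as np, itertools
from scipy.spatial.transform import Rotation as Ro
from scipy.optimize import least_squares
D=[([1.156,.469,-.049,1.5325,.024,1.141,-.082],(254,-625.2,241),None),
([1.27,.55,-.59,1.87,-.77,1.23,.67],(476.4,-225.2,245.4),(1.099,.517)),
([1.17,.66,-.62,1.97,-.83,1.0,.76],(509.8,-160.5,162.2),(1.097,.521)),
([1.15,.85,-.59,1.99,-.82,.86,.89],(506.2,-159.7,60.7),(1.1,.519)),
([1.19,.57,-.64,1.95,-.83,1.08,.68],(505.9,-160.6,219.4),(1.099,.52)),
([1.04,.55,-1.01,2.2,-1.02,.69,.66],(495,105.5,218.9),(1.249,.52)),
([1.01,.73,-.99,2.23,-1.02,.53,.8],(495.7,102.3,146.4),(1.246,.521)),
([.95,.8,-1.1,2.22,-1.02,.38,.74],(512.5,152.9,148.8),(1.247,.519)),
([1.08,.83,-1.24,2.26,-1.04,.21,.65],(521.5,128,164),(1.096,.533))]
R0=np.array([[0,.38,-.925],[0,-.925,-.38],[-1,0,0]])
def tgt(psi,th,flip=-1):
    x=np.array([np.cos(th)*np.cos(psi),np.cos(th)*np.sin(psi),-np.sin(th)]); y=flip*np.array([-np.sin(psi),np.cos(psi),0]); return np.c_[x,y,np.cross(x,y)]
D=[(np.array(j),np.array(p),R0 if o is None else tgt(*o)) for j,p,o in D]
Rz=lambda a:Ro.from_euler('z',a).as_matrix(); Ry=lambda a:Ro.from_euler('y',a).as_matrix()
def fk(q,prm,sg):
    d0,a,b,c,off,o7,e1,e2=prm
    A=Rz(off+sg[0]*q[0]); p=np.array([0,0,d0]); 
    A=A@Ry(q[1]); A=A@Rz(sg[1]*q[2]); p=p+A@[e1,0,a]
    A=A@Ry(q[3]); p=p+A@[-e1,0,0]; A=A@Rz(sg[2]*q[4]); p=p+A@[e2,0,b]; A=A@Ry(q[5]); A=A@Rz(sg[3]*q[6]+o7); p=p+A@[0,0,c]
    T=A@np.array([[0,0,1],[0,1,0],[-1,0,0]],float).T  # tool x = z
    T=np.c_[A[:,2],A[:,1],np.cross(A[:,2],A[:,1])]
    return p,T
def res(prm,sg,D=D):
    r=[]
    for j,p,R in D:
        P,T=fk(j,prm,sg); r+=list((P-p)/10); r+=list(((T-R)*20).ravel())
    return np.array(r)
if __name__=="__main__":
    out=[]
    for sg in itertools.product((1,-1),repeat=4):
        for off in (-2.34,0,-1.2,1.57,3.14):
          for o7 in (0,1.57,3.14,-1.57):
            try: s=least_squares(res,[300,400,400,250,off,o7,0,0],args=(sg,),loss='soft_l1',max_nfev=60)
            except Exception: continue
            out.append((s.cost,sg,s.x.round(2).tolist()))
    out.sort(key=lambda a:a[0])
    for o in out[:4]: print(o)
    for j,p,R in D:
        P,T=fk(j,out[0][2],out[0][1]); print((P-p).round(0),np.abs(T-R).max().round(3))
E
python3 fk.py
```

```text
(np.float64(6.0717504733927266), (-1, -1, -1, -1), [230.59, 526.87, 456.13, 269.21, -0.02, 1.56, -2.85, -8.38])
(np.float64(6.071750473392758), (-1, -1, -1, -1), [230.59, 526.87, 456.13, 269.21, 25.11, 45.54, -2.85, -8.38])
(np.float64(6.071750473394079), (-1, -1, -1, -1), [230.59, 526.87, 456.13, 269.21, 144.49, 1.56, -2.85, -8.38])
(np.float64(6.071750473395667), (-1, -1, -1, -1), [230.59, 526.87, 456.13, 269.21, 18.83, 26.69, -2.85, -8.38])
[17. 32.  6.] 0.012
[ 7. -1. -2.] 0.022
[3. 2. 2.] 0.017
[2. 5. 2.] 0.016
[ 5.  2. -4.] 0.013
[-0. -3. -5.] 0.014
[ 0. -2. -0.] 0.017
[-3.  0.  1.] 0.009
[-1. -5. -0.] 0.029
```

```bash
cat > ik.py <<'E'
from fk import *
sg=(-1,-1,-1,-1); prm=[230.59,526.87,456.13,269.21,-.02,1.56,-2.85,-8.38]
lo=np.array([-2.59,-.33,-1.39,.1,-1.04,.21,-2.66]);hi=np.array([2.59,1.99,1.29,2.45,4.18,1.99,2.66])
def ik(P,R,seed,reg=0.0,ref=None,m=.0):
    def f(q):
        p,T=fk(q,prm,sg); r=np.r_[(p-P)/5,((T-R)*40).ravel()]
        return np.r_[r,reg*(q-ref)] if reg else r
    s=least_squares(f,np.clip(seed,lo+m+1e-3,hi-m-1e-3),bounds=(lo+m,hi-m)); p,T=fk(s.x,prm,sg); return s.x,np.linalg.norm(p-P),np.abs(T-R).max()
E
cat > t1.py <<'E'
from ik import *
rng=np.random.default_rng(0)
H=np.array([530,210.5,142.])
for th in (.52,):
  for flip in (-1,):
    for psi in np.arange(.2,2.3,.2):
      best={}
      for k in range(40):
        seed=lo+rng.random(7)*(hi-lo)
        q,e,t=ik(H,tgt(psi,th,flip),seed)
        if e>2 or t>.02: continue
        # improve margin: try with margins
        for m in (.25,.15,.1,.05):
            q2,e2,t2=ik(H,tgt(psi,th,flip),q,m=m)
            if e2<2 and t2<.02: q=q2;break
        else: m=0
        br="flip" if q[4]>1.2 else "cur"
        if m>=best.get(br,(-1,))[0]: best[br]=(m,q.round(2).tolist())
      print(round(psi,1),best)
E
python3 t1.py
```

```text
0.2 {'flip': (0, [0.27, 0.64, -0.96, 2.41, 2.5, 1.02, 2.26])}
0.4 {'flip': (0, [0.27, 0.55, -0.78, 2.42, 2.87, 0.79, 2.08])}
0.6 {'flip': (0.05, [0.14, 0.46, -0.46, 2.4, 3.43, 0.68, 1.68])}
0.8 {'flip': (0.1, [0.79, 0.86, -1.21, 2.35, 3.07, 0.42, 2.56])}
1.0 {'flip': (0.1, [0.74, 0.74, -1.03, 2.28, 4.08, 0.32, 1.64])}
1.2 {}
1.4 {'cur': (0.25, [0.78, 0.85, -1.05, 2.09, -0.79, 0.46, 0.55])}
1.6 {'cur': (0.25, [0.8, 0.98, -1.14, 1.99, -0.36, 0.59, 0.27])}
1.8 {'cur': (0.25, [0.42, 0.74, -0.58, 1.88, -0.79, 1.02, 0.73])}
2.0 {'cur': (0.25, [0.68, 1.08, -1.14, 1.77, -0.11, 1.01, 0.25])}
2.2 {'cur': (0.25, [0.61, 1.12, -1.14, 1.66, -0.04, 1.2, 0.28])}
```

The model says a larger yaw (about 1.5) gives comfortable joint margins at home, so I turn that way while staying in front of the nose.

```bash
python3 - <<'E'
from h import *
X=np.array([.315,.949,0]);H=np.array([530,210.5,80])
T=H-X*75; T[2]=155; plan(T,target(1.5,.52,-1),10)
E
```

```text
x 0.1 y -0.2 z 0.1 | a -0.023 0.001 -0.035
x 0.1 y -0.2 z 0.1 | a -0.023 0.001 -0.035
x 0.1 y -0.2 z 0.1 | a -0.023 0.001 -0.035
x 0.1 y -0.2 z 0.1 | a -0.023 0.001 -0.035
x 0.1 y -0.2 z 0.1 | a -0.023 0.001 -0.035
x 0.1 y -0.2 z 0.0 | a -0.023 0.001 -0.035
x 0.1 y -0.2 z 0.0 | a -0.023 0.001 -0.035
x 0.1 y -0.2 z 0.0 | a -0.023 0.001 -0.035
x 0.1 y -0.2 z 0.0 | a -0.023 0.001 -0.035
x 0.1 y -0.2 z 0.0 | a -0.023 0.001 -0.035
```

carry_out(
  steps=[
    {"x": 0,"y": 0,"z": 0,"ax": -0.02,"ay": 0,"az": -0.035,"grip": 10},
    {"x": 0,"y": 0,"z": 0,"ax": -0.02,"ay": 0,"az": -0.035,"grip": 10},
    {"x": 0,"y": 0,"z": 0,"ax": -0.02,"ay": 0,"az": -0.035,"grip": 10},
    {"x": 0,"y": 0,"z": 0,"ax": -0.02,"ay": 0,"az": -0.035,"grip": 10},
    {"x": 0,"y": 0,"z": 0,"ax": -0.02,"ay": 0,"az": -0.035,"grip": 10},
  ],
)

```text
t: 7.7
tool_pos: [521.4, 127.9, 164.1]
tool_rot: [-3.111, 0.529, 1.301]
contact_force: [-0.7, 0.7, -1.8]
width: 42.2
```

```bash
python3 - <<'E'
from h import *
st();rel()
X=np.array([.315,.949,0]);H=np.array([530,210.5,80])
T=H-X*75; T[2]=155; plan(T,target(1.5,.52,-1),5)
E
```

```text
t 7.7 p [521.4 127.9 164.1] psi 1.301 th 0.529 roll -0.027 F [-0.7  0.7 -1.8] M [-1.2   0.23  0.  ] w 42.2 j [ 0.97  0.76 -1.06  2.15 -0.86  0.52  0.57]
along -81.0 lat -17.9 botz 102.6
x 0.2 y -0.3 z 0.1 | a -0.026 0.001 -0.035
x 0.2 y -0.3 z 0.1 | a -0.026 0.001 -0.035
x 0.2 y -0.3 z 0.1 | a -0.026 0.001 -0.035
x 0.2 y -0.3 z 0.1 | a -0.026 0.001 -0.035
x 0.3 y -0.3 z 0.1 | a -0.026 0.001 -0.035
```

Commanded = reached; margins recover. I continue.

carry_out(
  steps=[
    {"x": 0.2,"y": -0.3,"z": 0.1,"ax": -0.026,"ay": 0.001,"az": -0.035,"grip": 10},
    {"x": 0.2,"y": -0.3,"z": 0.1,"ax": -0.026,"ay": 0.001,"az": -0.035,"grip": 10},
    {"x": 0.2,"y": -0.3,"z": 0.1,"ax": -0.026,"ay": 0.001,"az": -0.035,"grip": 10},
    {"x": 0.2,"y": -0.3,"z": 0.1,"ax": -0.026,"ay": 0.001,"az": -0.035,"grip": 10},
    {"x": 0.3,"y": -0.3,"z": 0.1,"ax": -0.026,"ay": 0.001,"az": -0.035,"grip": 10},
  ],
)

```text
t: 8.12
tool_pos: [507.9, 137.9, 154.4]
tool_rot: [-3.14, 0.52, 1.503]
contact_force: [1.2, 0.4, -1.1]
width: 42.5
```

```bash
python3 - <<'E'
from h import *
st();rel();pics(9)
X=np.array([.315,.949,0]);H=np.array([530,210.5,80])
T=H-X*50; T[2]=145; plan(T,target(1.5,.52,-1),5)
E
```

```text
t 8.12 p [507.9 137.9 154.4] psi 1.503 th 0.520 roll -0.002 F [ 1.2  0.4 -1.1] M [-1.21 -0.03 -0.07] w 42.5 j [ 0.89  0.78 -0.98  2.07 -0.7   0.69  0.57]
along -75.9 lat -1.9 botz 92.9
x 0.5 y 0.1 z -0.1 | a -0.000 -0.000 0.000
x 0.5 y 0.1 z -0.1 | a -0.000 -0.000 0.000
x 0.5 y 0.1 z -0.1 | a -0.000 -0.000 0.000
x 0.5 y 0.1 z -0.1 | a -0.000 -0.000 0.000
x 0.5 y 0.1 z -0.1 | a -0.000 -0.000 0.000
```

View pics/m9.png

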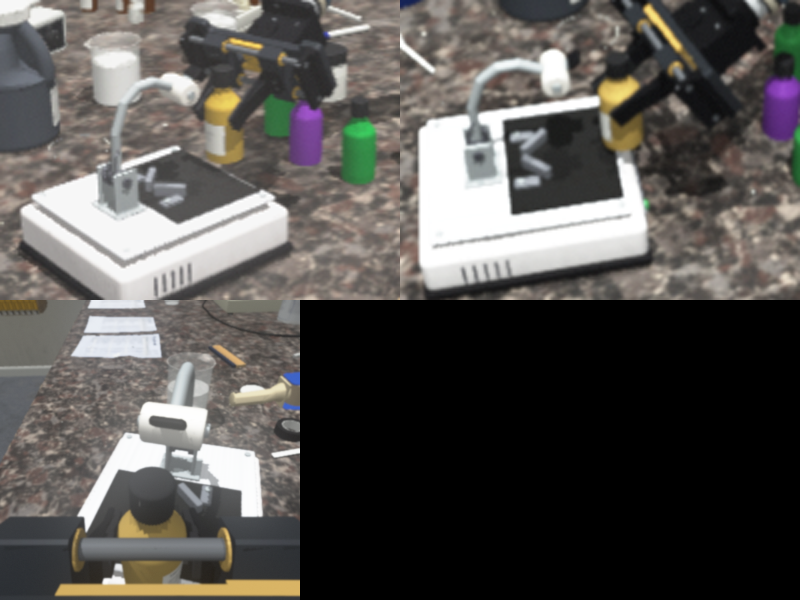

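View pics/w9.png

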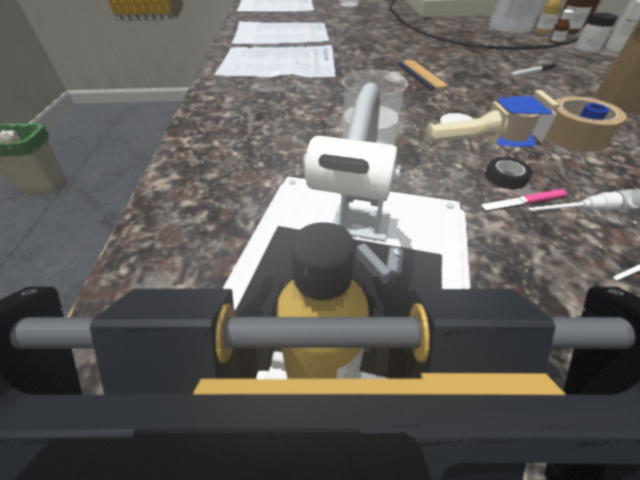

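carry_out(
  steps=[
    {"x": 0.4,"y": 0.1,"z": 0,"ax": 0,"ay": 0,"az": 0,"grip": 10},
    {"x": 0.4,"y": 0.1,"z": 0,"ax": 0,"ay": 0,"az": 0,"grip": 10},
    {"x": 0.4,"y": 0.1,"z": 0,"ax": 0,"ay": 0,"az": 0,"grip": 10},
    {"x": 0.4,"y": 0.1,"z": 0,"ax": 0,"ay": 0,"az": 0,"grip": 10},
    {"x": 0.4,"y": 0.1,"z": 0,"ax": 0,"ay": 0,"az": 0,"grip": 10},
  ],
  force=55,
)

```text
t: 8.68
tool_pos: [513.9, 156.8, 144.3]
tool_rot: [-3.139, 0.518, 1.503]
contact_force: [-0.3, 0.9, -0.7]
width: 41.9
```

```bash
python3 - <<'E'
from h import *
st();rel();pics(10)
S=grab("scene");D=grab("side")
cv2.imwrite("pics/s10.png",cv2.resize(S["color"][235:320,180:290,::-1],None,fx=7,fy=7,interpolation=2))
cv2.imwrite("pics/d10.png",cv2.resize(D["color"][220:310,220:330,::-1],None,fx=6.6,fy=6.6,interpolation=2))
E
```

```text
t 8.68 p [513.9 156.8 144.3] psi 1.503 th 0.518 roll -0.003 F [-0.3  0.9 -0.7] M [-1.15 -0.02 -0.02] w 41.9 j [ 0.85  0.81 -0.99  2.07 -0.71  0.64  0.58]
along -56.1 lat -1.6 botz 82.8
```

View pics/s10.png

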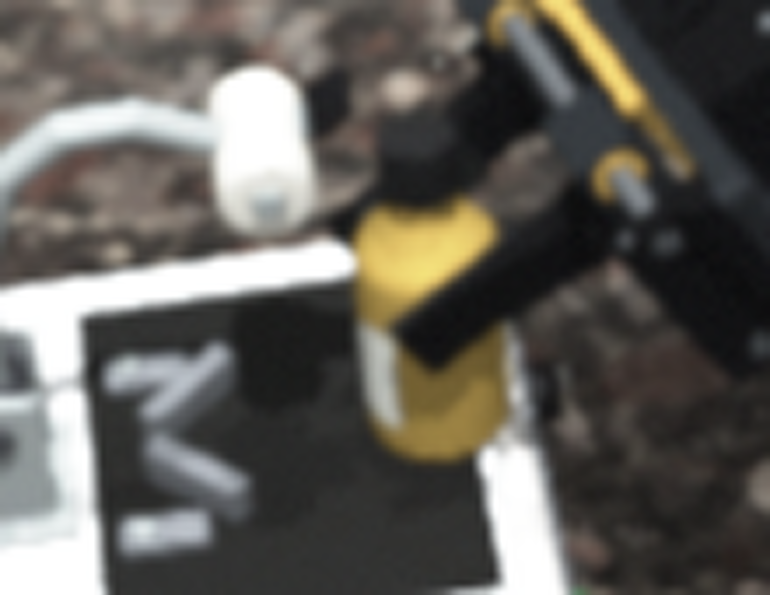

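View pics/d10.png

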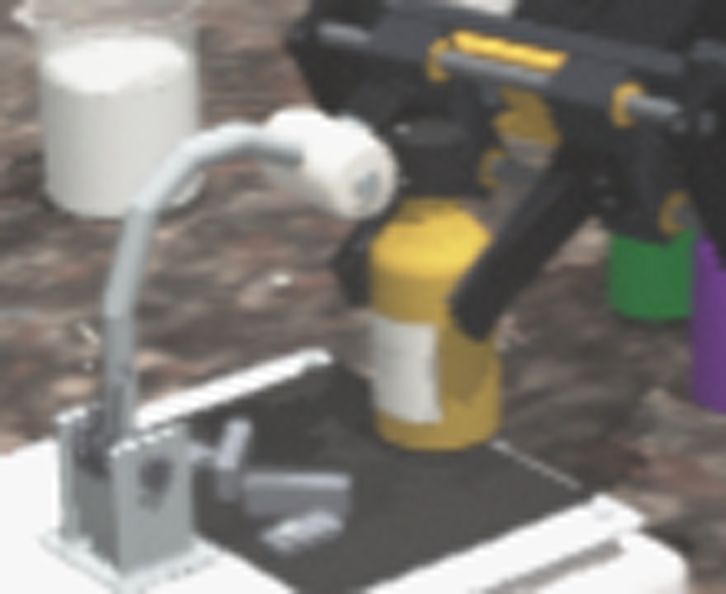

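```bash
python3 - <<'E'
from h import *
S=grab("scene");D=grab("side")
f=lambda u,v:(180+u/7-.45,235+v/7-.45); g=lambda u,v:(220+u/6.6-.45,220+v/6.6-.45)
X=np.array([.315,.949,0]);Y=np.array([-.949,.315,0]);H=np.array([530,210.5,80])
for n,p in (("tipfar",(232,355)),("tipnear",(250,487)),("apex inner top",(172,437))):
    q=onz(S,f(*p),94); print(n,q.round(1),"along %.1f lat %.1f"%((q-H)@X,(q-H)@Y))
for n,p in (("tipfar",(248,425)),("tipnear",(350,478))):
    q=onz(D,g(*p),94); print("side",n,q.round(1),"along %.1f lat %.1f"%((q-H)@X,(q-H)@Y))
s,R,p=pose()
for nm,I,h in (("S",S,lambda x:((x-[180,235]+.45)*7)),("D",D,lambda x:((x-[220,220]+.45)*6.6))):
    b=np.array([p[0],p[1],82.8]); print(nm,"base ctr px",h(proj(I,b)).round(0),"front",[h(proj(I,b+22.25*np.array([np.cos(a),np.sin(a),0]))).round(0).tolist() for a in np.arange(0,6.28,.785)])
E
```

```text
tipfar [557.4 206.4  94. ] along 4.8 lat -27.3
tipnear [500.9 224.9  94. ] along 4.5 lat 32.2
apex inner top [532.8 236.6  94. ] along 25.6 lat 5.6
side tipfar [555.8 211.4  94. ] along 9.0 lat -24.2
side tipnear [501.6 227.6  94. ] along 7.2 lat 32.3
S base ctr px [442. 407.] front [[411.0, 365.0], [374.0, 395.0], [377.0, 433.0], [418.0, 456.0], [474.0, 450.0], [511.0, 419.0], [507.0, 382.0], [466.0, 360.0]]
D base ctr px [437. 420.] front [[385.0, 407.0], [375.0, 427.0], [402.0, 444.0], [450.0, 447.0], [490.0, 434.0], [498.0, 413.0], [471.0, 397.0], [425.0, 394.0]]
```

```bash
cat >> h.py <<'E'
def to(al,la,z,n,psi=1.5):
    X=np.array([.315,.949,0]);Y=np.array([-.949,.315,0]);T=np.array([530,210.5,0])+X*al+Y*la;T[2]=z
    s,R,p=pose(); print("per-row cm",(R.T@(T-p)/10/n).round(3), "rot",(Ro.from_matrix(R.T@target(psi,.52,-1)).as_rotvec()/n).round(4))
E
python3 - <<'E'
from h import *
to(-33,0,142.5,5)
E
```

```text
per-row cm [ 0.425  0.079 -0.197] rot [-0.0003 -0.0003  0.0004]
```

carry_out(
  steps=[
    {"x": 0.42,"y": 0.08,"z": -0.2,"ax": 0,"ay": 0,"az": 0,"grip": 10},
    {"x": 0.42,"y": 0.08,"z": -0.2,"ax": 0,"ay": 0,"az": 0,"grip": 10},
    {"x": 0.42,"y": 0.08,"z": -0.2,"ax": 0,"ay": 0,"az": 0,"grip": 10},
    {"x": 0.42,"y": 0.08,"z": -0.2,"ax": 0,"ay": 0,"az": 0,"grip": 10},
    {"x": 0.42,"y": 0.08,"z": -0.2,"ax": 0,"ay": 0,"az": 0,"grip": 10},
  ],
)

```text
t: 9.45
tool_pos: [519.2, 179.7, 142.7]
tool_rot: [-3.139, 0.518, 1.504]
contact_force: [-5.5, -12.9, 7.6]
width: 42.3
```

```bash
python3 - <<'E'
from h import *
st();rel();pics(11);to(-15,0,142.5,5)
E
```

```text
t 9.45 p [519.2 179.7 142.7] psi 1.504 th 0.518 roll -0.002 F [ -5.5 -12.9   7.6] M [-0.6   0.29  0.67] w 42.3 j [ 0.81  0.82 -1.    2.07 -0.73  0.6   0.57]
along -32.6 lat 0.5 botz 81.2
per-row cm [ 0.3    0.091 -0.171] rot [-0.0003 -0.0002  0.0005]
```

View pics/m11.png

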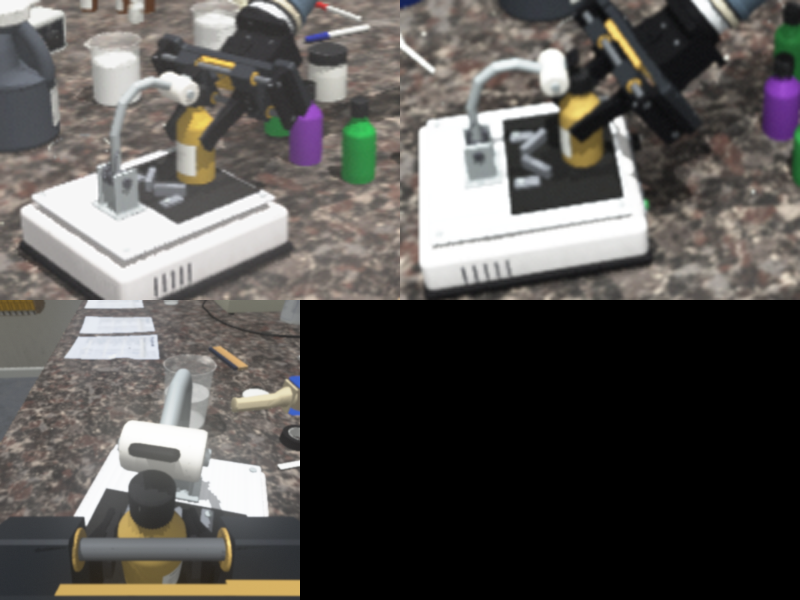

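```bash
python3 - <<'E'
from h import *
S=grab("scene");D=grab("side");st()
cv2.imwrite("pics/s12.png",np.hstack([cv2.resize(S["color"][225:315,190:290,::-1],(400,360),interpolation=2),cv2.resize(D["color"][215:305,220:320,::-1],(400,360),interpolation=2)]))
s,R,p=pose()
for n,I,o in (("S",S,[190,225]),("D",D,[220,215])):
  print(n,[((proj(I,(p[0],p[1],z))-o+.4)*4).round(0).tolist() for z in (81,120,171,193)])
E
```

```text
t 9.7 p [519.5 179.1 142.5] psi 1.502 th 0.519 roll -0.002 F [-0.7 -0.8 -1.6] M [-1.42  0.05  0.05] w 42.1 j [ 0.81  0.82 -1.    2.07 -0.73  0.6   0.57]
S [[170.0, 284.0], [164.0, 230.0], [155.0, 156.0], [152.0, 123.0]]
D [[235.0, 290.0], [233.0, 229.0], [230.0, 146.0], [228.0, 110.0]]
```

View pics/s12.png

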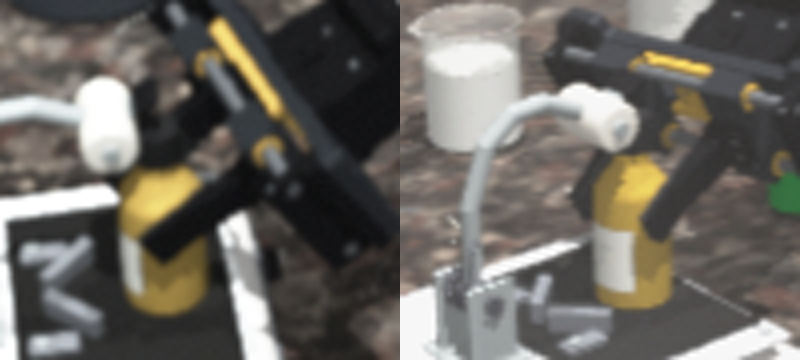

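The bottle is still upright and the force settled to about 1 N; the cap just meets the nose. I go on slowly.

carry_out(
  steps=[
    {"x": 0.2,"y": 0.05,"z": -0.11,"ax": 0,"ay": 0,"az": 0,"grip": 10},
    {"x": 0.2,"y": 0.05,"z": -0.11,"ax": 0,"ay": 0,"az": 0,"grip": 10},
    {"x": 0.2,"y": 0.05,"z": -0.11,"ax": 0,"ay": 0,"az": 0,"grip": 10},
    {"x": 0.2,"y": 0.05,"z": -0.11,"ax": 0,"ay": 0,"az": 0,"grip": 10},
    {"x": 0.2,"y": 0.05,"z": -0.11,"ax": 0,"ay": 0,"az": 0,"grip": 10},
  ],
)

```text
t: 10.12
tool_pos: [523.1, 189.7, 142.3]
tool_rot: [-3.139, 0.519, 1.501]
contact_force: [-1.4, -4.8, -0.6]
width: 41.9
```

```bash
cat >> h.py <<'E'
def duo(name):
    S=grab("scene");D=grab("side")
    cv2.imwrite(f"pics/{name}.png",np.hstack([cv2.resize(S["color"][225:315,190:290,::-1],(400,360),interpolation=2),cv2.resize(D["color"][215:305,220:320,::-1],(400,360),interpolation=2)]))
E
python3 - <<'E'
from h import *
st();rel();duo("u13");to(-8,0,142.5,5)
E
```

```text
t 10.12 p [523.1 189.7 142.3] psi 1.501 th 0.519 roll -0.002 F [-1.4 -4.8 -0.6] M [-1.39  0.14  0.22] w 41.9 j [ 0.79  0.83 -1.    2.07 -0.74  0.58  0.57]
along -21.9 lat -0.0 botz 80.8
per-row cm [ 0.223  0.068 -0.131] rot [-0.0003 -0.0002  0.0002]
```

View pics/u13.png

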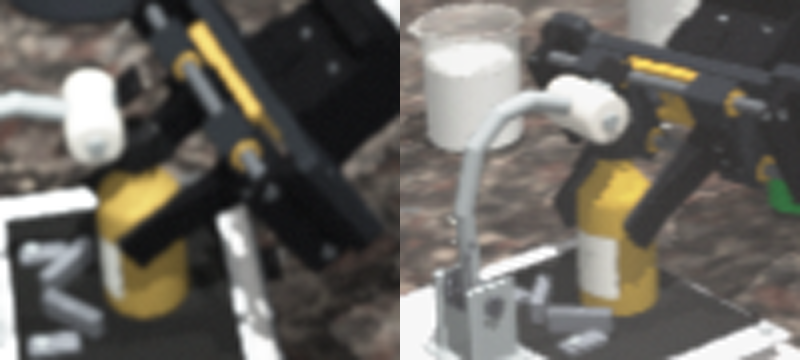

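The nose is swinging back, the force is about 5 N as expected, and the bottle is upright. I continue.

carry_out(
  steps=[
    {"x": 0.2,"y": 0.06,"z": -0.12,"ax": 0,"ay": 0,"az": 0,"grip": 10},
    {"x": 0.2,"y": 0.06,"z": -0.12,"ax": 0,"ay": 0,"az": 0,"grip": 10},
    {"x": 0.2,"y": 0.06,"z": -0.12,"ax": 0,"ay": 0,"az": 0,"grip": 10},
    {"x": 0.2,"y": 0.06,"z": -0.12,"ax": 0,"ay": 0,"az": 0,"grip": 10},
    {"x": 0.2,"y": 0.06,"z": -0.12,"ax": 0,"ay": 0,"az": 0,"grip": 10},
  ],
)

```text
t: 10.63
tool_pos: [526.5, 202.0, 142.5]
tool_rot: [-3.139, 0.519, 1.503]
contact_force: [-1.4, -2.7, -3.7]
width: 42.2
```

```bash
python3 - <<'E'
from h import *
st();rel();duo("u14");to(-3,0,142.5,5)
E
```

```text
t 10.63 p [526.5 202.  142.5] psi 1.503 th 0.519 roll -0.002 F [-1.4 -2.7 -3.7] M [-1.81  0.07  0.12] w 42.2 j [ 0.76  0.83 -1.    2.06 -0.74  0.57  0.56]
along -9.1 lat 0.6 botz 81.0
per-row cm [ 0.097  0.04  -0.053] rot [-0.0002 -0.0002  0.0004]
```

View pics/u14.png

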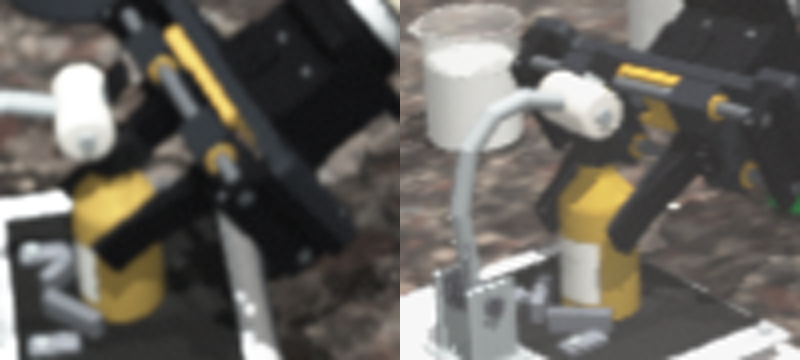

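The nose now bears down on the cap (Fz -3.7 N). Final millimetres at about 1 mm per row, watching force.

carry_out(
  steps=[
    {"x": 0.09,"y": 0.02,"z": -0.05,"ax": 0,"ay": 0,"az": 0,"grip": 10},
    {"x": 0.09,"y": 0.02,"z": -0.05,"ax": 0,"ay": 0,"az": 0,"grip": 10},
    {"x": 0.09,"y": 0.02,"z": -0.05,"ax": 0,"ay": 0,"az": 0,"grip": 10},
    {"x": 0.09,"y": 0.02,"z": -0.05,"ax": 0,"ay": 0,"az": 0,"grip": 10},
    {"x": 0.09,"y": 0.02,"z": -0.05,"ax": 0,"ay": 0,"az": 0,"grip": 10},
  ],
)

```text
t: 11.15
tool_pos: [528.0, 207.0, 142.7]
tool_rot: [-3.139, 0.519, 1.502]
contact_force: [-0.5, -2.0, -3.8]
width: 41.6
```

```bash
python3 - <<'E'
from h import *
st();rel();duo("u15")
E
```

```text
t 11.15 p [528.  207.  142.7] psi 1.502 th 0.519 roll -0.002 F [-0.5 -2.  -3.8] M [-1.89  0.12  0.12] w 41.6 j [ 0.75  0.84 -1.01  2.06 -0.75  0.56  0.56]
along -4.0 lat 0.8 botz 81.2
```

View pics/u15.png

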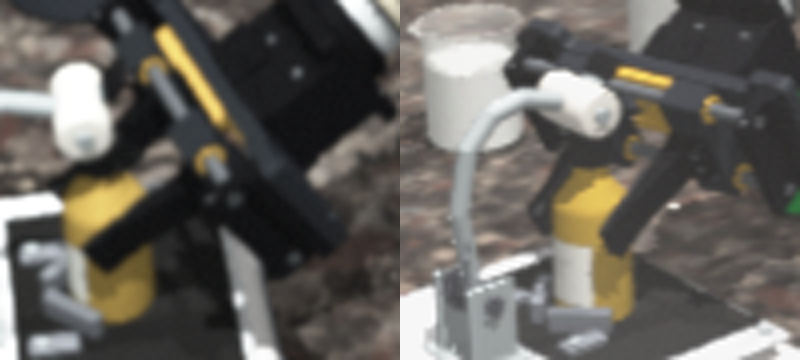

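carry_out(
  steps=[
    {"x": 0.06,"y": 0.01,"z": -0.03,"ax": 0,"ay": 0,"az": 0,"grip": 10},
    {"x": 0.06,"y": 0.01,"z": -0.03,"ax": 0,"ay": 0,"az": 0,"grip": 10},
    {"x": 0.06,"y": 0.01,"z": -0.03,"ax": 0,"ay": 0,"az": 0,"grip": 10},
    {"x": 0.06,"y": 0.01,"z": -0.03,"ax": 0,"ay": 0,"az": 0,"grip": 10},
    {"x": 0.06,"y": 0.01,"z": -0.03,"ax": 0,"ay": 0,"az": 0,"grip": 10},
  ],
)

```text
t: 11.67
tool_pos: [529.0, 210.0, 142.5]
tool_rot: [-3.139, 0.519, 1.502]
contact_force: [-1.7, -4.4, -3.4]
width: 42.3
```

```bash
python3 - <<'E'
from h import *
st();rel()
E
```

```text
t 11.67 p [529.  210.  142.5] psi 1.502 th 0.519 roll -0.002 F [-1.7 -4.4 -3.4] M [-2.07  0.04  0.08] w 42.3 j [ 0.75  0.84 -1.01  2.06 -0.75  0.55  0.56]
along -0.8 lat 0.8 botz 81.0
```

carry_out(
  steps=[
    {"x": 0.04,"y": 0.01,"z": -0.02,"ax": 0,"ay": 0,"az": 0,"grip": 10},
    {"x": 0.04,"y": 0.01,"z": -0.02,"ax": 0,"ay": 0,"az": 0,"grip": 10},
    {"x": 0.04,"y": 0.01,"z": -0.02,"ax": 0,"ay": 0,"az": 0,"grip": 10},
    {"x": 0,"y": 0,"z": 0,"ax": 0,"ay": 0,"az": 0,"grip": 10},
    {"x": 0,"y": 0,"z": 0,"ax": 0,"ay": 0,"az": 0,"grip": 10},
  ],
)

```text
t: 12.08
tool_pos: [529.7, 211.1, 142.4]
tool_rot: [-3.14, 0.519, 1.501]
contact_force: [0.1, -4.1, -2.7]
width: 42.0
```

```bash
python3 - <<'E'
from h import *
st();rel();duo("u16")
E
```

```text
t 12.08 p [529.7 211.1 142.4] psi 1.501 th 0.519 roll -0.002 F [ 0.1 -4.1 -2.7] M [-2.16 -0.01  0.01] w 42.0 j [ 0.75  0.84 -1.01  2.06 -0.75  0.55  0.55]
along 0.4 lat 0.5 botz 80.9
```

View pics/u16.png

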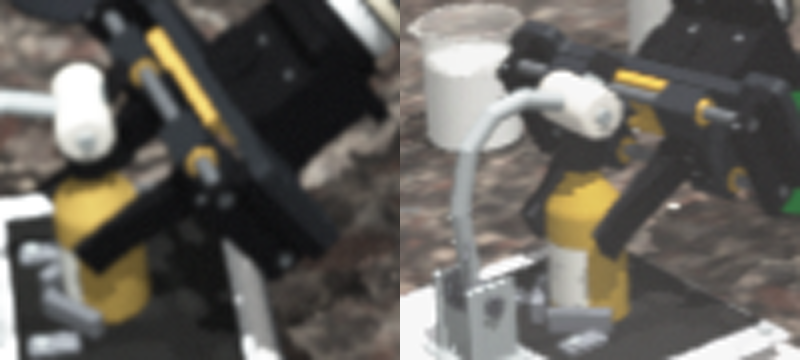

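```bash
cat > tilt.py <<'E'
from h import *
from scipy.optimize import least_squares
D=grab("side");S=grab("scene");s,R,p=pose()
for nm,I,w in (("D",D,(340,372)),("S",S,(195,240))):
    I2=I["color"]; m=cv2.inRange(cv2.cvtColor(I2,cv2.COLOR_RGB2HSV),(17,90,60),(32,255,255))
    n,l,st_,c=cv2.connectedComponentsWithStats(m); b=proj(I,(530,210,130))
    k=min((i for i in range(1,n) if st_[i,4]>60),key=lambda i:np.hypot(*(c[i]-b)))
    print(nm,"blob",st_[k].tolist(),"expect",proj(I,(p[0],p[1],81)).round(1),proj(I,(p[0],p[1],171)).round(1),proj(I,(p[0],p[1],193)).round(1))
    for v in range(st_[k,1],st_[k,1]+st_[k,3],2):
        u=np.where(l[v]==k)[0]; print((v,u.min(),u.max()),end=" ")
    print()
E
python3 tilt.py; python3 - <<'E'
from h import *
D=grab("side")
cv2.imwrite("pics/d17.png",cv2.resize(D["color"][228:303,240:320,::-1],(800,600)[:1]+(600,) if 0 else (640,600),interpolation=2))
E
```

```text
D blob [256, 258, 21, 37, 393] expect [266.8 291.5] [265.1 255.1] [264.7 245.9]
(258, np.int64(261), np.int64(269)) (260, np.int64(260), np.int64(271)) (262, np.int64(259), np.int64(273)) (264, np.int64(257), np.int64(274)) (266, np.int64(256), np.int64(272)) (268, np.int64(256), np.int64(271)) (270, np.int64(257), np.int64(269)) (272, np.int64(257), np.int64(268)) (274, np.int64(257), np.int64(267)) (276, np.int64(261), np.int64(268)) (278, np.int64(267), np.int64(269)) (280, np.int64(267), np.int64(276)) (282, np.int64(267), np.int64(276)) (284, np.int64(267), np.int64(276)) (286, np.int64(267), np.int64(276)) (288, np.int64(268), np.int64(276)) (290, np.int64(268), np.int64(276)) (292, np.int64(273), np.int64(276)) (294, np.int64(273), np.int64(275)) 
S blob [203, 268, 21, 19, 257] expect [216.5 298. ] [212.1 266.1] [210.9 257.9]
(268, np.int64(217), np.int64(219)) (270, np.int64(206), np.int64(222)) (272, np.int64(204), np.int64(223)) (274, np.int64(203), np.int64(223)) (276, np.int64(204), np.int64(221)) (278, np.int64(204), np.int64(219)) (280, np.int64(203), np.int64(216)) (282, np.int64(204), np.int64(214)) (284, np.int64(204), np.int64(211)) (286, np.int64(206), np.int64(208))
```

View pics/d17.png

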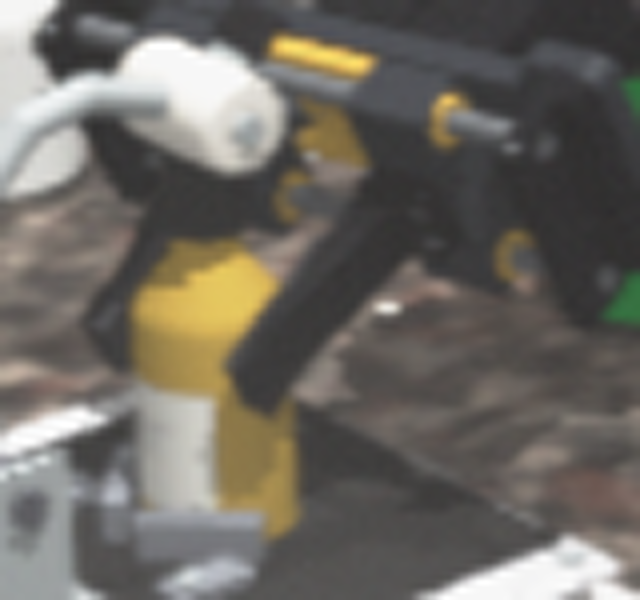

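The bottle is upright within about 0.03 rad, and contact with the V is not clear yet. I keep feeling forward in small steps.

carry_out(
  steps=[
    {"x": 0.04,"y": 0.01,"z": -0.02,"ax": 0,"ay": 0,"az": 0,"grip": 10},
    {"x": 0.04,"y": 0.01,"z": -0.02,"ax": 0,"ay": 0,"az": 0,"grip": 10},
    {"x": 0.04,"y": 0.01,"z": -0.02,"ax": 0,"ay": 0,"az": 0,"grip": 10},
    {"x": 0,"y": 0,"z": 0,"ax": 0,"ay": 0,"az": 0,"grip": 10},
    {"x": 0,"y": 0,"z": 0,"ax": 0,"ay": 0,"az": 0,"grip": 10},
  ],
)

```text
t: 12.75
tool_pos: [530.0, 212.2, 142.5]
tool_rot: [-3.139, 0.519, 1.501]
contact_force: [-1.1, -7.5, -0.3]
width: 42.3
```

```bash
python3 - <<'E'
from h import *
st();rel()
E
```

```text
t 12.75 p [530.  212.2 142.5] psi 1.501 th 0.519 roll -0.002 F [-1.1 -7.5 -0.3] M [-2.07  0.16  0.12] w 42.3 j [ 0.74  0.84 -1.01  2.05 -0.75  0.55  0.55]
along 1.6 lat 0.5 botz 81.0
```

Along-axis force is rising (about 7.5 N) with little lateral force, so the bottle is meeting both V faces. One more gentle nudge to confirm.

carry_out(
  steps=[
    {"x": 0.04,"y": 0.01,"z": -0.02,"ax": 0,"ay": 0,"az": 0,"grip": 10},
    {"x": 0.04,"y": 0.01,"z": -0.02,"ax": 0,"ay": 0,"az": 0,"grip": 10},
    {"x": 0,"y": 0,"z": 0,"ax": 0,"ay": 0,"az": 0,"grip": 10},
    {"x": 0,"y": 0,"z": 0,"ax": 0,"ay": 0,"az": 0,"grip": 10},
    {"x": 0,"y": 0,"z": 0,"ax": 0,"ay": 0,"az": 0,"grip": 10},
  ],
)

```text
t: 13.17
tool_pos: [530.2, 213.0, 142.7]
tool_rot: [-3.139, 0.518, 1.502]
contact_force: [-2.2, -9.6, 1.2]
width: 42.3
```

```bash
python3 - <<'E'
from h import *
st();rel();pics(18);duo("u18")
E
python3 tilt.py
```

```text
t 13.17 p [530.2 213.  142.7] psi 1.502 th 0.518 roll -0.002 F [-2.2 -9.6  1.2] M [-2.    0.22  0.29] w 42.3 j [ 0.74  0.84 -1.01  2.05 -0.75  0.55  0.55]
along 2.5 lat 0.6 botz 81.2
D blob [255, 258, 22, 37, 395] expect [266.1 291.8] [264.4 255.4] [264.  246.2]
(258, np.int64(261), np.int64(268)) (260, np.int64(260), np.int64(271)) (262, np.int64(258), np.int64(273)) (264, np.int64(256), np.int64(273)) (266, np.int64(255), np.int64(272)) (268, np.int64(255), np.int64(270)) (270, np.int64(256), np.int64(269)) (272, np.int64(256), np.int64(267)) (274, np.int64(257), np.int64(267)) (276, np.int64(259), np.int64(267)) (278, np.int64(266), np.int64(275)) (280, np.int64(267), np.int64(275)) (282, np.int64(267), np.int64(275)) (284, np.int64(267), np.int64(276)) (286, np.int64(267), np.int64(276)) (288, np.int64(267), np.int64(276)) (290, np.int64(267), np.int64(276)) (292, np.int64(273), np.int64(276)) (294, np.int64(273), np.int64(274)) 
S blob [202, 268, 21, 19, 256] expect [215.5 298.2] [211.1 266.3] [209.9 258. ]
(268, np.int64(216), np.int64(218)) (270, np.int64(205), np.int64(221)) (272, np.int64(203), np.int64(221)) (274, np.int64(202), np.int64(222)) (276, np.int64(203), np.int64(220)) (278, np.int64(203), np.int64(218)) (280, np.int64(202), np.int64(215)) (282, np.int64(203), np.int64(213)) (284, np.int64(203), np.int64(210)) (286, np.int64(205), np.int64(207))
```

View pics/w18.png

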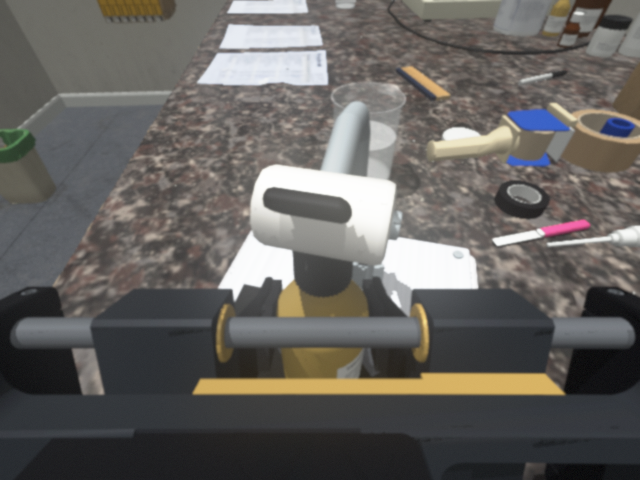

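View pics/u18.png

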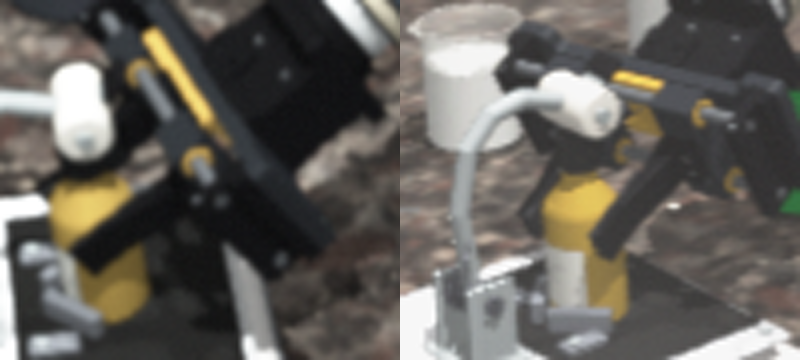

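The base has stopped against the V while the shoulder moved about 1 px further, so the bottle is home. I ease back 1.5 mm to level it, then open.

carry_out(
  steps=[
    {"x": -0.07,"y": -0.02,"z": 0.04,"ax": 0,"ay": 0,"az": 0,"grip": 10},
    {"x": -0.07,"y": -0.02,"z": 0.04,"ax": 0,"ay": 0,"az": 0,"grip": 10},
    {"x": 0,"y": 0,"z": 0,"ax": 0,"ay": 0,"az": 0,"grip": 10},
    {"x": 0,"y": 0,"z": 0,"ax": 0,"ay": 0,"az": 0,"grip": 10},
    {"x": 0,"y": 0,"z": 0,"ax": 0,"ay": 0,"az": 0,"grip": 10},
  ],
  force=10,
)

```text
t: 13.93
tool_pos: [530.1, 212.8, 142.9]
tool_rot: [-3.14, 0.518, 1.501]
contact_force: [4.3, 3.8, -6.5]
width: 43.3
```

```bash
python3 - <<'E'
from h import *
st();rel();duo("u19")
E
```

```text
t 13.93 p [530.1 212.8 142.9] psi 1.501 th 0.518 roll -0.002 F [ 4.3  3.8 -6.5] M [-1.66 -0.27 -0.81] w 43.3 j [ 0.74  0.84 -1.01  2.05 -0.75  0.55  0.55]
along 2.2 lat 0.6 botz 81.4
```

carry_out(
  steps=[
    {"x": 0,"y": 0,"z": 0,"ax": 0,"ay": 0,"az": 0,"grip": 60},
    {"x": 0,"y": 0,"z": 0,"ax": 0,"ay": 0,"az": 0,"grip": 75},
    {"x": 0,"y": 0,"z": 0,"ax": 0,"ay": 0,"az": 0,"grip": 75},
    {"x": 0,"y": 0,"z": 0,"ax": 0,"ay": 0,"az": 0,"grip": 75},
    {"x": 0,"y": 0,"z": 0,"ax": 0,"ay": 0,"az": 0,"grip": 75},
  ],
)

```text
t: 14.45
tool_pos: [528.8, 212.6, 142.8]
tool_rot: [-3.139, 0.518, 1.504]
contact_force: [0.3, 0.3, 1.0]
width: 63.4
```

```bash
python3 - <<'E'
from h import *
st();rel();duo("u20");grab("wrist","w20")
E
python3 tilt.py
```

```text
t 14.45 p [528.8 212.6 142.8] psi 1.504 th 0.518 roll -0.002 F [0.3 0.3 1. ] M [-1.01  0.   -0.02] w 63.4 j [ 0.74  0.84 -1.01  2.06 -0.75  0.55  0.55]
along 1.6 lat 1.8 botz 81.3
D blob [255, 258, 22, 37, 453] expect [266.7 291.8] [265.  255.3] [264.6 246.1]
(258, np.int64(261), np.int64(268)) (260, np.int64(260), np.int64(271)) (262, np.int64(258), np.int64(273)) (264, np.int64(256), np.int64(274)) (266, np.int64(255), np.int64(275)) (268, np.int64(256), np.int64(275)) (270, np.int64(256), np.int64(274)) (272, np.int64(256), np.int64(273)) (274, np.int64(257), np.int64(271)) (276, np.int64(259), np.int64(272)) (278, np.int64(266), np.int64(273)) (280, np.int64(267), np.int64(274)) (282, np.int64(267), np.int64(275)) (284, np.int64(267), np.int64(276)) (286, np.int64(267), np.int64(276)) (288, np.int64(267), np.int64(276)) (290, np.int64(267), np.int64(276)) (292, np.int64(274), np.int64(275)) (294, np.int64(274), np.int64(274)) 
S blob [202, 268, 23, 22, 334] expect [216.1 298.3] [211.7 266.4] [210.5 258.1]
(268, np.int64(216), np.int64(216)) (270, np.int64(205), np.int64(221)) (272, np.int64(203), np.int64(222)) (274, np.int64(203), np.int64(222)) (276, np.int64(204), np.int64(224)) (278, np.int64(203), np.int64(223)) (280, np.int64(202), np.int64(222)) (282, np.int64(203), np.int64(219)) (284, np.int64(203), np.int64(217)) (286, np.int64(205), np.int64(214)) (288, np.int64(208), np.int64(212))
```

View pics/u20.png

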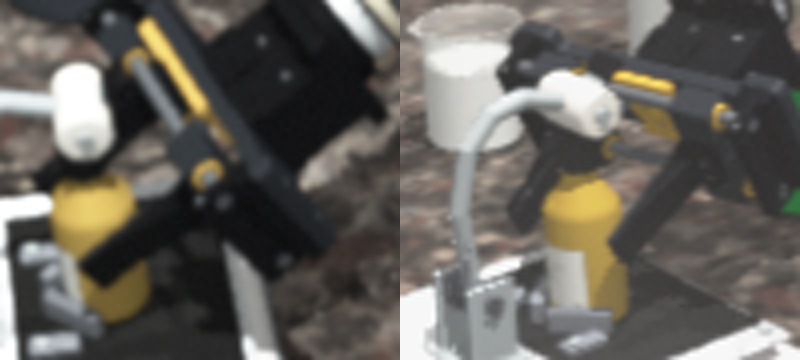

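View pics/w20.png

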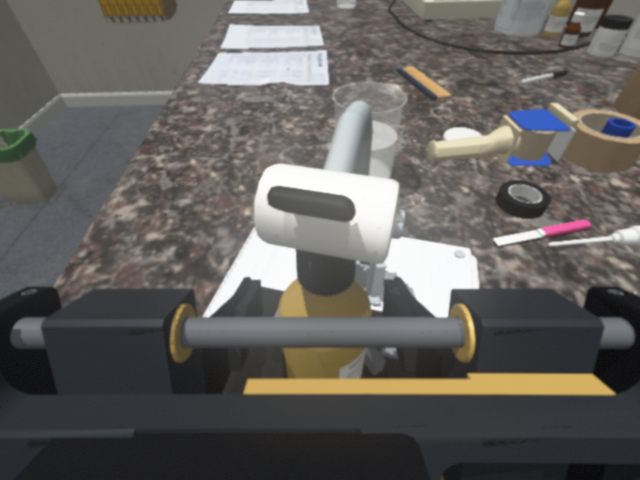

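Released: the bottle stands at the V with the nose on the cap (wrist (328,215)). I withdraw along the tool heading.

carry_out(
  steps=[
    {"x": -0.5,"y": 0,"z": 0.29,"ax": 0,"ay": 0,"az": 0,"grip": 85},
    {"x": -0.9,"y": 0,"z": 0.52,"ax": 0,"ay": 0,"az": 0,"grip": 85},
    {"x": -1.1,"y": 0,"z": 0.63,"ax": 0,"ay": 0,"az": 0,"grip": 85},
    {"x": -1.1,"y": 0,"z": 0.63,"ax": 0,"ay": 0,"az": 0,"grip": 85},
    {"x": -1.1,"y": 0,"z": 0.63,"ax": 0,"ay": 0,"az": 0,"grip": 85},
  ],
)

```text
t: 15.12
tool_pos: [525.7, 156.0, 142.0]
tool_rot: [-3.139, 0.519, 1.501]
contact_force: [0.1, 0.8, 0.2]
width: 73.9
```

carry_out(
  steps=[
    {"x": -1.6,"y": 0,"z": 0.4,"ax": 0,"ay": 0,"az": 0,"grip": 85},
    {"x": -1.8,"y": 0,"z": 0,"ax": 0,"ay": 0,"az": 0,"grip": 85},
    {"x": -1.8,"y": 0,"z": 0,"ax": 0,"ay": 0,"az": 0,"grip": 85},
    {"x": -1.8,"y": 0,"z": 0,"ax": 0,"ay": 0,"az": 0,"grip": 85},
    {"x": -1.0,"y": 0,"z": 0,"ax": 0,"ay": 0,"az": 0,"grip": 85},
  ],
)

```text
t: 15.53
tool_pos: [521.4, 83.5, 178.7]
tool_rot: [-3.14, 0.52, 1.498]
contact_force: [0.4, -0.8, 0.2]
width: 73.8
```

```bash
python3 - <<'E'
from h import *
st();rel();duo("u21");W=grab("wrist","w21")
S=grab("scene");D=grab("side")
for n,I,o in (("S",S,[190,225]),("D",D,[220,215])):
  print(n,[((proj(I,(530,210.5,z))-o+.4)*4).round(0).tolist() for z in (80,170,192)])
E
python3 tilt.py
```

```text
t 15.53 p [521.4  83.5 178.7] psi 1.498 th 0.520 roll -0.001 F [ 0.4 -0.8  0.2] M [-1.04 -0.05 -0.  ] w 73.8 j [ 0.95  0.74 -0.95  2.01 -0.65  0.84  0.54]
along -123.3 lat -31.8 botz 117.2
S [[108.0, 294.0], [91.0, 167.0], [86.0, 134.0]]
D [[189.0, 309.0], [182.0, 163.0], [181.0, 127.0]]
D blob [255, 258, 22, 37, 482] expect [299.2 272.8] [298.5 238.4] [298.3 229.8]
(258, np.int64(266), np.int64(268)) (260, np.int64(260), np.int64(271)) (262, np.int64(258), np.int64(273)) (264, np.int64(257), np.int64(274)) (266, np.int64(256), np.int64(275)) (268, np.int64(256), np.int64(275)) (270, np.int64(256), np.int64(275)) (272, np.int64(256), np.int64(275)) (274, np.int64(257), np.int64(275)) (276, np.int64(259), np.int64(275)) (278, np.int64(266), np.int64(275)) (280, np.int64(267), np.int64(275)) (282, np.int64(267), np.int64(276)) (284, np.int64(267), np.int64(276)) (286, np.int64(267), np.int64(276)) (288, np.int64(267), np.int64(276)) (290, np.int64(267), np.int64(276)) (292, np.int64(273), np.int64(276)) (294, np.int64(273), np.int64(274)) 
S blob [202, 268, 26, 38, 644] expect [269.5 280.9] [267.8 249.4] [267.4 241.2]
(268, np.int64(216), np.int64(216)) (270, np.int64(205), np.int64(221)) (272, np.int64(204), np.int64(221)) (274, np.int64(204), np.int64(221)) (276, np.int64(204), np.int64(223)) (278, np.int64(203), np.int64(224)) (280, np.int64(202), np.int64(224)) (282, np.int64(203), np.int64(224)) (284, np.int64(203), np.int64(225)) (286, np.int64(205), np.int64(225)) (288, np.int64(208), np.int64(225)) (290, np.int64(209), np.int64(226)) (292, np.int64(209), np.int64(226)) (294, np.int64(210), np.int64(226)) (296, np.int64(210), np.int64(227)) (298, np.int64(211), np.int64(226)) (300, np.int64(212), np.int64(226)) (302, np.int64(215), np.int64(224)) (304, np.int64(216), np.int64(222))
```

View pics/u21.png

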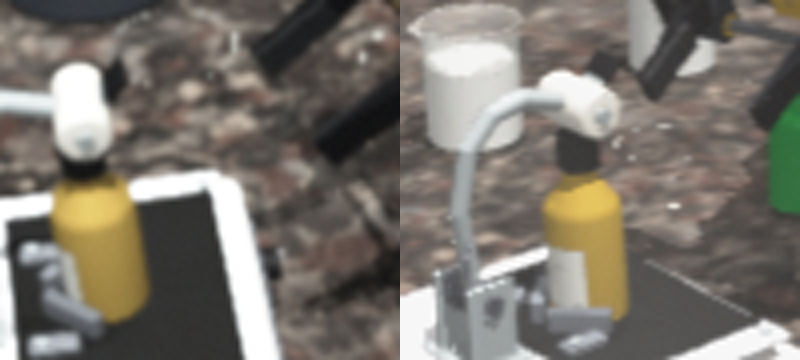

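View pics/w21.png

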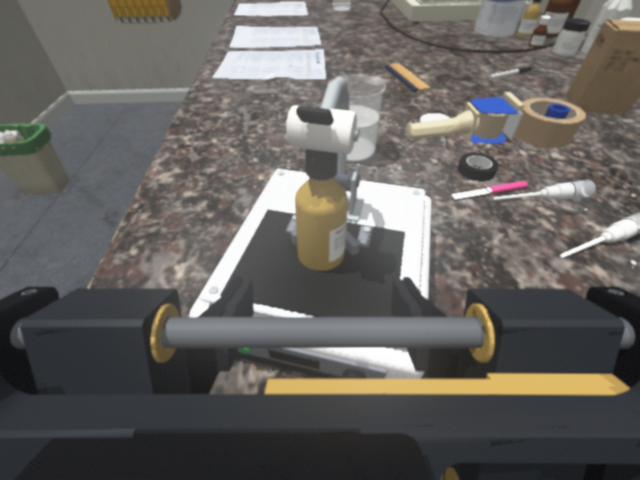

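```bash
python3 - <<'E'
from h import *
S=grab("scene");D=grab("side");W=grab("wrist")
a=cv2.resize(S["color"][235:310,190:240,::-1],(266,400),interpolation=2);b=cv2.resize(D["color"][225:300,245:295,::-1],(266,400),interpolation=2);c=cv2.resize(W["color"][160:280,280:380,::-1],(266,320),interpolation=2)
c=np.vstack([c,np.zeros((80,266,3),np.uint8)]);cv2.imwrite("pics/z22.png",np.hstack([a,b,c]))
H=np.array([530,210.5,80]);X=np.array([.315,.949,0]);Y=np.array([-.949,.315,0])
# right-edge rays in each view -> tangent line offset from H ; edge at px (right, row) body
for nm,I,pt in (("S",S,(227,296)),("D",D,(276.6,286)),("S",S,(224.8,280)),("D",D,(275.8,272))):
    c,d=ray(I,pt); dh=d[:2]/np.hypot(*d[:2]); n=np.array([-dh[1],dh[0]]); off=(H[:2]-c[:2])@n
    print(nm,pt,"H offset from edge ray",off.round(1),"(22.25 if at H); n in (along,lat):",(X[:2]@n).round(2),(Y[:2]@n).round(2))
# cap centre triangulated
E
```

```text
S (227, 296) H offset from edge ray 22.3 (22.25 if at H); n in (along,lat): 1.0 -0.02
D (276.6, 286) H offset from edge ray 22.8 (22.25 if at H); n in (along,lat): 0.8 -0.59
S (224.8, 280) H offset from edge ray 21.7 (22.25 if at H); n in (along,lat): 1.0 -0.02
D (275.8, 272) H offset from edge ray 22.2 (22.25 if at H); n in (along,lat): 0.81 -0.59
```

View pics/z22.png

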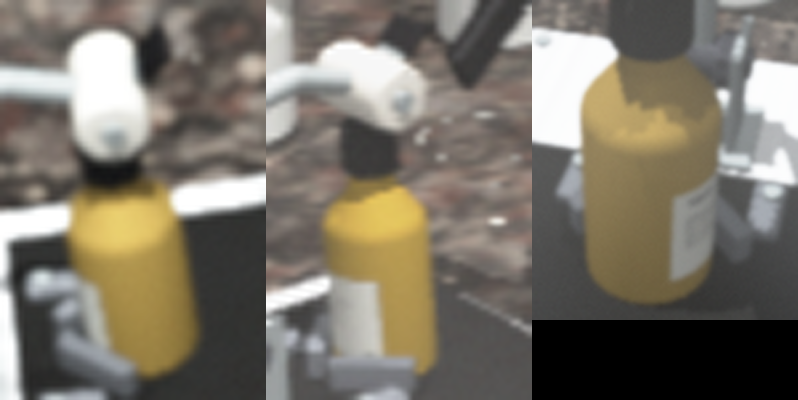

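```bash
python3 - <<'E'
from h import *
S=grab("scene");D=grab("side");st()
X,e=tri((S,(190+109/5.32-.4,235+95/5.33-.4)),(D,(245+(374-266)/5.32-.4,225+86/5.33-.4)))
d=X-[530,210.5,80]; print("nose",X.round(1),e,"along %.1f lat %.1f h %.1f"%(d@[.315,.949,0],d@[-.949,.315,0],d[2]))
X,e=tri((S,(190+110/5.32-.4,235+175/5.33-.4)),(D,(245+(368-266)/5.32-.4,225+165/5.33-.4)));d=X-[530,210.5,80]; print("cap base",X.round(1),e,d@[.315,.949,0])
for n,p in (("jar",(598.6,-290,75)),("amb",(425.4,-333.5,71))): print(n,proj(S,p).round(0))
cv2.imwrite("pics/f23.png",S["color"][150:350,180:480,::-1])
E
```

```text
t 16.13 p [520.4  87.3 178.3] psi 1.504 th 0.518 roll -0.003 F [-0.1 -0.3 -0.3] M [-0.96 -0.02 -0.  ] w 74.2 j [ 0.94  0.74 -0.95  2.01 -0.65  0.83  0.54]
nose [529.3 211.1 206.2] [1.0, 1.0] along 0.3 lat 0.8 h 126.2
cap base [529.3 215.7 170.9] [1.0, 1.0] 4.688152156273749
jar [384. 215.]
amb [441. 247.]
```

View pics/f23.png

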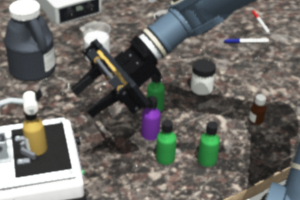

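```bash
python3 - <<'E'
from rig import ctrl
print(ctrl.close_job())
E
```

```text
the job is handed in; nothing more can be done
None
```

The yellow oil bottle is loaded in the shaker, and I handed the job in at about 16 s of the 51 s allowed; no verdict is reported. I gripped it from the panel side with the tool about 30° below horizontal. I set it on the mat in front of the V-stop, slid it under the sprung arm and pushed it home gently. Then I eased back, opened the gripper and withdrew.

**Last checks:**
- **Bottle position:** its edges in both fixed views put it upright, within about 1 mm of my estimate of home. That estimate is good to roughly 3 mm.
- **V-stop contact:** the last push peaked at about 10 N in the wrist readings I took, and the base stopped while the upper part moved slightly further.
- **Hold-down arm:** the nose bar measured 126.2 mm above the mat, directly over home, which matches a loaded bottle. I could not measure the force on the cap or the arm's angle directly.
- **Robot and other items:** the gripper touches nothing, with wrist force about 0. The white jar and brown bottle look unmoved in the scene view.

**What went wrong or disagreed:**
- **Refused call:** one move was turned down because some row values were missing.
- **Joint limit:** a trial turn the wrong way drove joint 6 to its limit and shifted the held bottle about 30 mm, clear of everything. I turned the other way instead.
- **Force blip:** one 16 N transient showed as the cap met the nose; it settled at once.
- **Rough readings:** V-stop tip estimates were 2–4 mm off to one side of the other axis measurements. A rough cap-base reading came out 4.7 mm past home. I relied on the edge, nose and contact checks instead.

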